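# Retain idler rollers with spring clips from the clip case

## Robot

A 6-joint arm with a two-finger parallel gripper is mounted at the origin on a cart in front of the work surface, level with it; the furniture and walls round the work are solid. World frame = base frame: x ahead of the robot, y to its left, z up, the work surface at z = 0. Lengths are in mm, angles in rad, forces in N, time in s.
With the tool pointing down it reaches from about 375 to 925 mm from the base axis. Payload 5.7 kg.
Tool frame: the origin (TCP) lies midway between the tips of the shut fingers; the grasp point (between the pads) lies 19 mm behind it; z points along the fingers, y is the direction in which the jaws open and shut (so a half turn about z gives the same grasp; the last joint's range is limited). The gripper opens to 88 mm and grips with 3 to 60 N. Pads are 20 mm wide; open, the fingers measure 115 mm over their backs; the gripper's body (75 mm by 178 mm) begins 61 mm behind the grasp point.
Start: joints at [1.147, 0.359, 1.51, -0, 1.272, -0.115], TCP at [182.342, 571.589, 222.623] pointing down, gripper open.
Joint ranges: [-2.97, 2.97], [-1.01, 2.36], [0.21, 2.38], [-0.96, 4.11], [0.2, 2.71], [-2.98, 2.98]. Speed limits (rad/s): [2.39, 2.39, 3.14, 3.14, 3.14, 3.14].

## Interface

Orientations are given as a unit quaternion [w, x, y, z].
In Python, from rig import r, vision gives the robot as it stands.
- The arm moves only by the tool play_rows, never from a script. Its argument "steps" is a list of rows, each an object of numbers: "dx", "dy", "dz": the shift along the world's x, y, z in mm; "twist": the turn about the world's z in rad. In form: [{"dx": .., "dy": .., "dz": .., "twist": ..}, ...]. A call has 1 to 10 rows; each row shifts and turns the pose as measured when the row begins; what a row does not reach is not made up. A row lasts 1/12 s, in which the tool goes at most 41.7 mm and 7.16 degrees, less where a joint would pass 70% of its speed; a pose out of reach is approached as far as the arm can. A call is refused whole if a number of a shift passes 41.7 or a number of a turn 0.125, either way. A call with a gripper value outside its range is refused whole. "claw" is the finger opening in mm, from 0 to 87.8, set as the call begins (left out, the last holds). The fingers move at their own pace and stop on an object; the grip force is fixed at half the most. Time passes only in rows, so rows that do not move let the fingers close. It gives the time, the measured TCP pose, the force and the opening at its end, in the units of the state.
- r.observe(): the state, without advancing time (a new reading comes with each control period).
- vision.read_camera(name): name is "scene" or "top" or "wrist"; returns the picture (480x640x3 uint8, red, green, blue); there is no depth.
- vision.calibration(name): a dict with "camera_matrix" (3x3 intrinsics, pixels), "distortion" ([k1, k2, p1, p2, k3] as OpenCV has them; the pictures are not rectified), "origin" and "orientation" of the camera in the world; the wrist camera has in their place "mount" (4x4, takes a point from camera to tool coordinates, whose origin is the TCP and whose axes are the flange's). Camera axes: x right, y up, looking along -z (the intrinsics and any distortion apply to the point x, -y, -z); pixel columns grow to the right and rows downward; lengths in mm; the calibration is good to about 2 mm. A picture is of the moment at which its call begins: read the wrist's pose just before it. calibration takes no time and is no camera call.
- r.close_job(): hands the job in, once; it reports no verdict.
The state is a dict: "clock": time; "qpos": joint angles; "joint_velocities": joint speeds; "joint_torque": joint torques, N m; "eef_pos": TCP position; "eef_rot": TCP orientation; "contact_force": force on the tool from outside, world axes, zero at the start; "wrist_torque": the same for the moment, N m; "width": finger opening in mm.
Only numpy, scipy, OpenCV 4.12 (cv2) and the standard library are available. Lean on these libraries where they do the work, as an engineer would, in place of code of your own. Each camera call takes 0.05 s, during which the arm holds its last target.

## Task

Open the blue lid of the clip case right back until it rests on its stop, then take every orange spring clip out of the case and push it sideways, mouth first, into the groove of a roller pin on the idler plate until it snaps fully home, one clip to a pin (any pin; spare pins stay bare). Then shut the lid, let go of everything, and leave the other things on the bench where they are.

Things in the scene. Friction and masses are not known exactly. Their poses are not given: they have to be found in the camera images.
- clip_1: orange springy clip 1, flat two-armed fork (open C) with a straight tab, 81 x 39 x 8 mm, 40 g, both faces alike. Origin: centre of the eye, mid-thickness. +x: out of the mouth; the tab (16 mm wide) runs from 22 to 67 mm on the -x side. Eye 24 mm; mouth 18 mm between rounded tips 10 mm ahead; its arms spring 3 mm apart each under 10 to 15 N of push, then snap back. 3 or 4 clips are present (else None)
- clip_2: orange springy clip 2, flat two-armed fork (open C) with a straight tab, 81 x 39 x 8 mm, 40 g, both faces alike. Origin: centre of the eye, mid-thickness. +x: out of the mouth; the tab (16 mm wide) runs from 22 to 67 mm on the -x side. Eye 24 mm; mouth 18 mm between rounded tips 10 mm ahead; its arms spring 3 mm apart each under 10 to 15 N of push, then snap back. 3 or 4 clips are present (else None)
- clip_3: orange springy clip 3, flat two-armed fork (open C) with a straight tab, 81 x 39 x 8 mm, 40 g, both faces alike. Origin: centre of the eye, mid-thickness. +x: out of the mouth; the tab (16 mm wide) runs from 22 to 67 mm on the -x side. Eye 24 mm; mouth 18 mm between rounded tips 10 mm ahead; its arms spring 3 mm apart each under 10 to 15 N of push, then snap back. 3 or 4 clips are present (else None)
- clip_4: orange springy clip 4, flat two-armed fork (open C) with a straight tab, 81 x 39 x 8 mm, 40 g, both faces alike. Origin: centre of the eye, mid-thickness. +x: out of the mouth; the tab (16 mm wide) runs from 22 to 67 mm on the -x side. Eye 24 mm; mouth 18 mm between rounded tips 10 mm ahead; its arms spring 3 mm apart each under 10 to 15 N of push, then snap back. 3 or 4 clips are present (else None)
- pin_1 (a point): roller pin 1 (leftmost, +y end): upright steel pin over a 48 mm wide roller. Point: on its axis, 40 mm over the bench, where the origin of a seated clip rests. Groove (neck 24 mm across): from the roller top (36 mm over the bench) to the underside (48 mm) of the 32 mm wide pin head; head top at 58 mm. A clip goes in level, from any side
- pin_2 (a point): roller pin 2 (second from left): upright steel pin over a 48 mm wide roller. Point: on its axis, 40 mm over the bench, where the origin of a seated clip rests. Groove (neck 24 mm across): from the roller top (36 mm over the bench) to the underside (48 mm) of the 32 mm wide pin head; head top at 58 mm. A clip goes in level, from any side
- pin_3 (a point): roller pin 3 (third from left): upright steel pin over a 48 mm wide roller. Point: on its axis, 40 mm over the bench, where the origin of a seated clip rests. Groove (neck 24 mm across): from the roller top (36 mm over the bench) to the underside (48 mm) of the 32 mm wide pin head; head top at 58 mm. A clip goes in level, from any side
- pin_4 (a point): roller pin 4 (rightmost, -y end): upright steel pin over a 48 mm wide roller. Point: on its axis, 40 mm over the bench, where the origin of a seated clip rests. Groove (neck 24 mm across): from the roller top (36 mm over the bench) to the underside (48 mm) of the 32 mm wide pin head; head top at 58 mm. A clip goes in level, from any side
- idler_plate: fixed grey base plate, 68 (x) x 224 (y) x 12 mm, with four 24 mm high rollers on pins in a row along its y axis, 58 mm apart; origin at the centre of its underside
- clip_case: fixed grey open box, 130 (x) x 280 (y) x 45 mm high, walls and floor 5 mm; origin at the centre of its underside, +x toward the hinged side. At the start the clips lie flat on its floor in a row along y, 62 mm apart, mouths toward the hinge
- case_lid (a joint): hinge of the blue lid (130 x 280 x 8 mm, 0.3 kg): 0 = shut, grows as it opens, 1.65 = fully back on its stop. No spring; it falls shut if let go short of upright, and stays on its stop once past upright
- case_lid_handle (a point): middle of the lid's steel handle, a round bar 100 mm long parallel to the hinge, standing 35 mm off the lid's upper face, 12 mm behind the lid's front edge; x, y, z axes are those of the lid (y along the bar, z out of the lid's upper face)
- case_lid_hinge (a point): middle of the lid's hinge axis, on the case's far upper edge; the handle is 118 mm forward of it and 43 mm above it when shut; the axis is the y axis of the case
- tape_roll: yellow tape roll, 58 mm across, 19 mm high, a bystander
- housing_4: small grey metal housing, 30 x 49 x 31 mm, a bystander
- plug_gauge: steel plug gauge, 107 mm long, 17 mm thick, lying, a bystander

How it is judged:
By the outcome, as a careful person would: the job done as asked, in the order asked, and still so for the second after the job is handed in, with the robot touching nothing.
Of clip_1, clip_2, clip_3, clip_4 only 3 to 4 are there at a start; the rules pass over those that are not, and their reading is None.
At some moment in a run one of clip_2, clip_3 may be knocked a few centimetres aside while the robot is not near it.
Once in a run the grip may slacken for a moment while it holds something.
It also fails if it takes over 208 s, if anything falls off the work surface, if the arm or the gripper's body presses on something with over 40 N, if the wrist force passes 120 N, or if a joint passes its speed limit or range.

## Working session

There is one attempt and no reset: what is moved stays moved. The work goes in short steps, Python scripts to look and compute and a tool call to move; the robot and the scene stay as the last step left them, time stands still between calls to the robot, and variables do not carry over. Pictures are saved under pics/ and viewed, and the job is handed in when it is done.

Besides the shell and the picture viewer there is one more tool, called after "Request:" as name(argument=value, ...), one argument or row to a line, values as JSON. play_rows: Moves the arm, as the interface text tells. Its arguments: {"type":"object","properties":{"steps":{"type":"array","items":{"type":"object","properties":{"dx":{"type":"number"},"dy":{"type":"number"},"dz":{"type":"number"},"twist":{"type":"number"}}}},"claw":{"type":"number"}},"required":["steps"]}

```bash
ls; mkdir -p pics
python3 - <<'E'
from rig import r, vision
import cv2
print(r.observe())
for n in ["scene","top","wrist"]:
    im=vision.read_camera(n); cv2.imwrite(f"pics/{n}0.png",im[:,:,::-1])
    print(n,vision.calibration(n))
E
```

```text
pics
{'clock': 0.0, 'qpos': array([ 1.14689548e+00,  3.59504485e-01,  1.51143821e+00, -1.25065982e-05,
        1.27249746e+00, -1.15100403e-01]), 'joint_velocities': array([-0.00143392, -0.00084425,  0.00058693, -0.00027589, -0.0007372 ,
        0.00164401]), 'joint_torque': array([-1.55617017e-03, -5.15372765e+01, -2.70726371e+01,  6.73973118e-02,
        3.50343122e-02, -1.30200601e-04]), 'eef_pos': array([182.07258839, 570.97519106, 221.80771028]), 'eef_rot': array([-2.40188578e-04,  1.53785597e-01,  9.88103809e-01, -8.91996459e-04]), 'contact_force': array([-0.1765038 ,  0.28472974, -0.15035642]), 'wrist_torque': array([0.02446192, 0.00792251, 0.00591138]), 'width': 87.31826607088549}
scene {'camera_matrix': array([[449.17508347,   0.        , 326.23422649],
       [  0.        , 449.17508347, 243.34894661],
       [  0.        ,   0.        ,   1.        ]]), 'distortion': array([-0.02023889,  0.        ,  0.        ,  0.        ,  0.        ]), 'origin': array([-124.58327164, -908.79609076,  644.2063364 ]), 'orientation': array([ 0.81844464,  0.45310535, -0.18134464, -0.3032458
[... 322 characters left out ...]
57694032]), 'orientation': array([ 0.71148386,  0.03771722, -0.04344879, -0.70034301])}
wrist {'camera_matrix': array([[415.95380333,   0.        , 323.17040881],
       [  0.        , 415.95380333, 229.37038359],
       [  0.        ,   0.        ,   1.        ]]), 'distortion': array([0.01274832, 0.        , 0.        , 0.        , 0.        ]), 'mount': array([[ 1.43142762e-04,  9.52023376e-01,  3.06025278e-01,
         8.49696010e+01],
       [ 9.99999591e-01, -4.09506893e-04,  8.06199515e-04,
         1.65577023e-02],
       [ 8.92840245e-04,  3.06025038e-01, -9.52023045e-01,
        -1.61884516e+02],
       [ 0.00000000e+00,  0.00000000e+00,  0.00000000e+00,
         1.00000000e+00]])}
```

View pics/scene0.png

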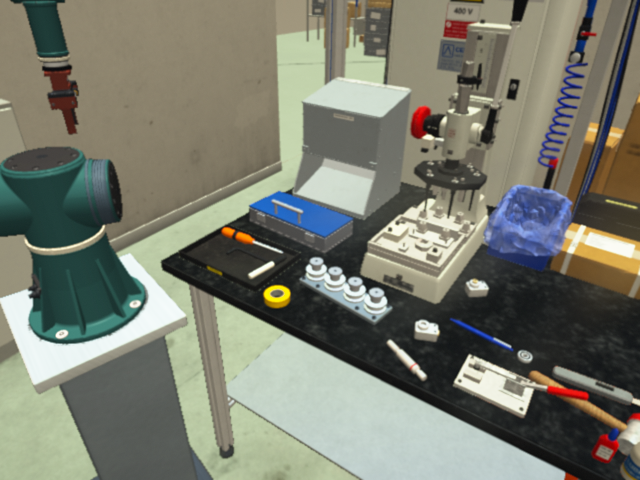

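View pics/top0.png

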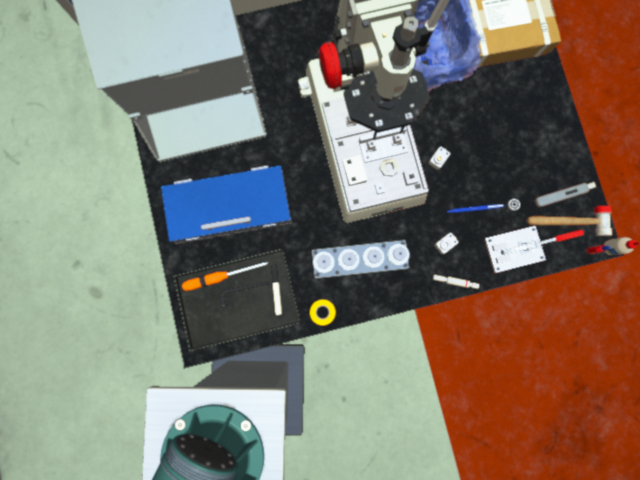

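View pics/wrist0.png

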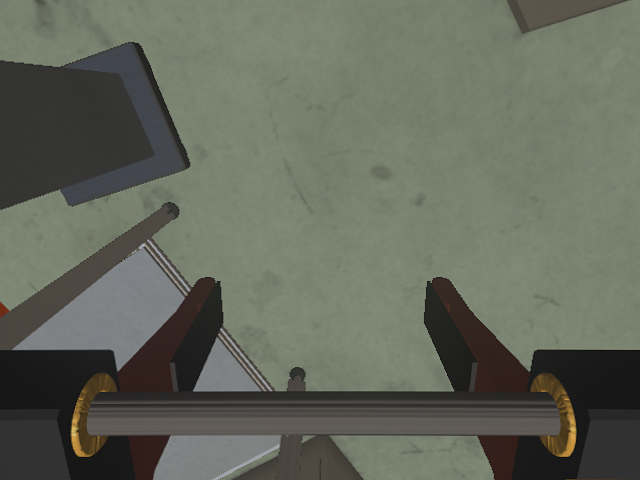

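The top view shows the shut blue lid at about (163–291, 167–240), with its handle near (226,223). The rollers run from (324,262) to (400,254), and the tape roll is at (322,312). Next I'll measure these.

```bash
cat > h.py <<'E'
import numpy as np, cv2
from scipy.spatial.transform import Rotation as R
from rig import r, vision
def pose(n, st=None):
    c=vision.calibration(n)
    K=c["camera_matrix"];D=c["distortion"]
    if "mount" in c:
        q=st["eef_rot"]; Rt=R.from_quat([q[1],q[2],q[3],q[0]]).as_matrix()
        M=np.array(c["mount"]); return K,D,Rt@M[:3,:3],Rt@M[:3,3]+st["eef_pos"]
    q=c["orientation"]; return K,D,R.from_quat([q[1],q[2],q[3],q[0]]).as_matrix(),np.array(c["origin"])
def rays(n,uv,st=None):
    K,D,Rm,o=pose(n,st)
    p=cv2.undistortPoints(np.array(uv,float).reshape(-1,1,2),K,D).reshape(-1,2)
    d=np.c_[p[:,0],-p[:,1],-np.ones(len(p))]@Rm.T
    return o,d
def onplane(n,uv,z,st=None):
    o,d=rays(n,uv,st); t=(z-o[2])/d[:,2]; return o+d*t[:,None]
def proj(n,P,st=None):
    K,D,Rm,o=pose(n,st); c=(np.array(P,float).reshape(-1,3)-o)@Rm
    c=c*[1,-1,-1]; return cv2.projectPoints(c,np.zeros(3),np.zeros(3),K,D)[0].reshape(-1,2)
def tri(o1,d1,o2,d2):
    d1=d1/np.linalg.norm(d1);d2=d2/np.linalg.norm(d2)
    A=np.c_[d1,-d2]; s=np.linalg.lstsq(A,o2-o1,rcond=None)[0]
    a=o1+s[0]*d1;b=o2+s[1]*d2; return (a+b)/2,np.linalg.norm(a-b)
def snap(n,name):
    st=r.observe(); im=vision.read_camera(n); cv2.imwrite(f"pics/{name}.png",im[:,:,::-1]); return st,im
def yaw(st):
    q=st["eef_rot"]; m=R.from_quat([q[1],q[2],q[3],q[0]]).as_matrix(); return np.arctan2(m[1,1],m[0,1]),m
E
python3 - <<'E'
from h import *
for n in ["top","scene"]:
    im=cv2.imread(f"pics/{n}0.png"); hs=cv2.cvtColor(im,cv2.COLOR_BGR2HSV)
    m=cv2.inRange(hs,(100,120,60),(125,255,255))
    k,lab,s,c=cv2.connectedComponentsWithStats(m)
    # lid component
    pt=(200,200) if n=="top" else (270,215)
    l=lab[pt[1],pt[0]]; print(n,s[l])
    mm=(lab==l).astype(np.uint8)
    cs=max(cv2.findContours(mm,0,2)[0],key=cv2.contourArea)
    ap=cv2.approxPolyDP(cv2.convexHull(cs),4,True).reshape(-1,2); print(ap.tolist())
    if n=="top":
        rc=cv2.minAreaRect(cs); b=cv2.boxPoints(rc); print(onplane("top",b,53)); print(onplane("top",[rc[0]],53))
    cr=im[150:300,220:420] if n=="scene" else im[150:330,150:430]
    cv2.imwrite(f"pics/{n}0z.png",cv2.resize(cr,None,fx=800/cr.shape[1]*.95,fy=800/cr.shape[1]*.95,interpolation=cv2.INTER_CUBIC))
    print(800/cr.shape[1]*.95)
print(yaw(r.observe()))
E
```

```text
top [ 160  165  131   77 6661]
[[281, 165], [289, 219], [168, 240], [160, 186]]
[[ 615.83654398  141.02330893   53.        ]
 [ 672.16438318 -141.95389      53.        ]
 [ 540.57838576 -168.05222724   53.        ]
 [ 485.90249336  111.18519528   53.        ]]
[[578.05329459 -14.12642308  53.        ]]
2.7142857142857144
scene [     0      0    640    480 300788]
[[639, 0], [638, 479], [0, 479], [0, 0]]
3.8
(np.float64(1.2619870822490045), array([[-9.52696074e-01,  3.03924102e-01, -5.74406828e-04],
       [ 3.03924613e-01,  9.52695136e-01, -1.34396957e-03],
       [ 1.38769846e-04, -1.45497091e-03, -9.99998932e-01]]))
```

View pics/top0z.png

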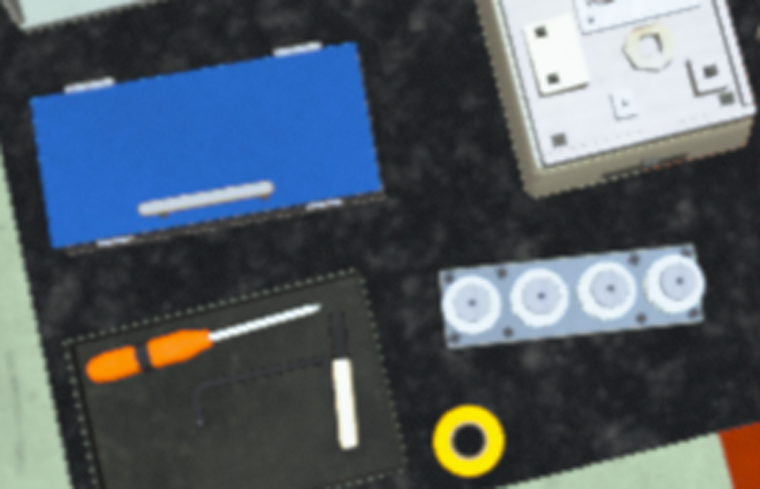

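View pics/scene0z.png

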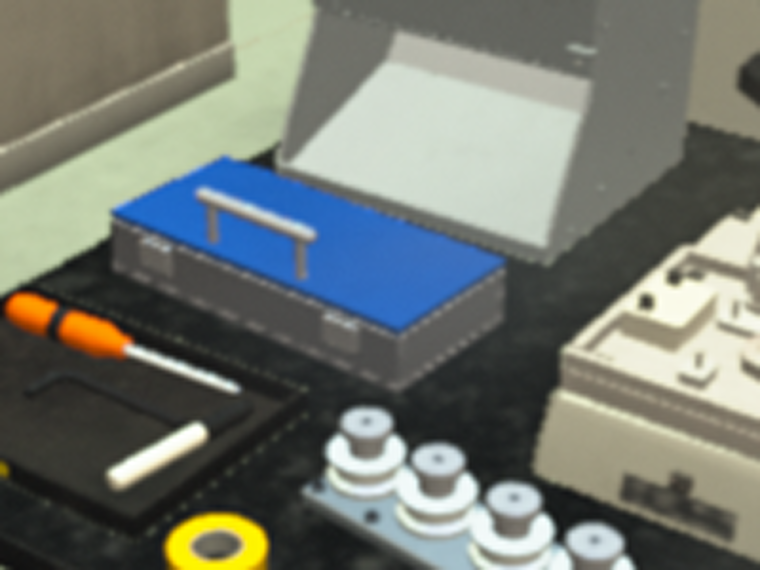

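Run:
```python
from h import *
zt=lambda p:np.array(p)/2.7142857+[150,150]
zs=lambda p:np.array(p)/3.8+[220,150]
top=dict(FL=(32,99),FR=(355,43),NR=(382,190),NL=(53,246),HL=(143,209),HR=(270,187),P1=(472,303),P2=(541,296),P3=(610,289),P4=(680,282))
sc=dict(FL=(228,157),FR=(504,262),NR=(402,333),NL=(112,212),HL=(202,192),HR=(310,236),P1=(367,422),P2=(438,458),P3=(514,497),P4=(594,540))
res={}
for k in top:
    o1,d1=rays("top",[zt(top[k])]);o2,d2=rays("scene",[zs(sc[k])])
    p,e=tri(o1,d1[0],o2,d2[0])
    z={'F':53,'N':53,'H':88,'P':58}[k[0]]
    print(k,p.round(1),round(e,1),"plane",onplane("top",[zt(top[k])],z)[0].round(1),onplane("scene",[zs(sc[k])],z)[0].round(1))
```

```text
FL [616.2 132.6  49.1] 3.8 plane [613.9 132.4  53. ] [612.9 124.7  53. ]
FR [ 668.1 -140.4   49.1] 0.9 plane [ 667.4 -141.    53. ] [ 662.5 -145.2   53. ]
NR [ 542.2 -167.6   48.6] 2.7 plane [ 540.5 -167.1   53. ] [ 538.5 -173.8   53. ]
NL [489.8 108.6  48.6] 2.2 plane [488.4 107.9  53. ] [486.1 100.4  53. ]
HL [516.4  24.2  89.7] 0.9 plane [516.2  24.9  88. ] [518.6  26.8  88. ]
HR [536.  -77.9  88.6] 0.1 plane [536.  -77.8  88. ] [536.7 -77.1  88. ]
P1 [ 446.4 -244.9   56.7] 1.2 plane [ 445.8 -244.5   58. ] [ 445.6 -246.6   58. ]
P2 [ 453.1 -302.4   57.7] 1.3 plane [ 452.6 -301.9   58. ] [ 453.4 -303.    58. ]
P3 [ 459.9 -360.    58.3] 1.6 plane [ 459.4 -359.5   58. ] [ 460.9 -360.2   58. ]
P4 [ 466.3 -418.1   58.5] 0.5 plane [ 466.1 -418.    58. ] [ 467.  -417.8   58. ]
```

Run:
```python
from h import *
a=cv2.imread("pics/top0.png")[0:180,60:300]; b=cv2.imread("pics/scene0.png")[60:240,240:440]
a=cv2.resize(a,None,fx=2.4,fy=2.4);b=cv2.resize(b,None,fx=2.4,fy=2.4)
print(a.shape,b.shape)
c=np.zeros((432,790,3),np.uint8); 
cv2.imwrite("pics/cabA.png",a);cv2.imwrite("pics/cabB.png",b)
lip=onplane("top",[(158,160),(265,135)],0);print(lip, onplane("scene",[(293,193),(364,219)],0))
```

```text
(432, 576, 3) (432, 480, 3)
[[691.3760758  163.59764126   0.        ]
 [758.92403409 -95.45350911   0.        ]] [[704.89179681 179.60105532   0.        ]
 [759.58965408 -98.61594836   0.        ]]
```

View pics/cabA.png

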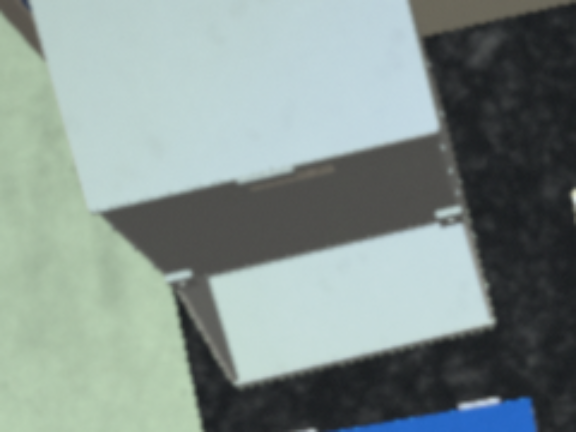

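View pics/cabB.png

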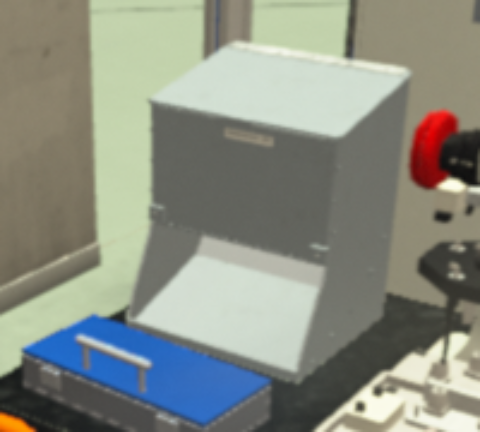

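Run:
```python
from h import *
for n,t,s in [("botR",(448,222),(328,258)),("topR",(438,133),(335,137)),("botL",(172,283),(148,215)),("topL",(90,210),(150,100)),("lipR",(492,325),(298,381)),("lipL",(236,384),(128,318))]:
    o1,d1=rays("top",[np.array(t)/2.4+[60,0]]);o2,d2=rays("scene",[np.array(s)/2.4+[240,60]])
    print(n,*tri(o1,d1[0],o2,d2[0]))
```

```text
botR [810.34524317 -76.29819206 144.33193448] 16.294881665055044
topR [807.13951126 -86.03486571 297.51502786] 2.019779371263292
botL [741.27079548 174.86168318 144.37134133] 3.1157557087233783
topL [743.24595437 176.00313033 295.55163461] 2.131003520020347
lipR [ 7.59458907e+02 -9.67269895e+01 -1.58542896e-01] 3.9199290677570233
lipL [687.83114968 156.85092662  15.15778062] 1.7902917208879934
```

Request:
play_rows(
  steps=[
    {"dx": 19, "dy": -33, "twist": -0.107},
    {"dx": 19, "dy": -33, "twist": -0.107},
    {"dx": 19, "dy": -33, "twist": -0.107},
    {"dx": 19, "dy": -33, "twist": -0.107},
    {"dx": 19, "dy": -33, "twist": -0.107},
    {"dx": 19, "dy": -33, "twist": -0.107},
    {"dx": 19, "dy": -33, "twist": -0.107},
    {"dx": 19, "dy": -33, "twist": -0.107},
    {"dx": 19, "dy": -33, "twist": -0.107},
    {"dx": 19, "dy": -33, "twist": -0.107},
  ],
)

```text
schema error: expected keys dx, dy, dz, twist
```

Request:
play_rows(
  steps=[
    {"dx": 19, "dy": -33, "dz": 0, "twist": -0.107},
    {"dx": 19, "dy": -33, "dz": 0, "twist": -0.107},
    {"dx": 19, "dy": -33, "dz": 0, "twist": -0.107},
    {"dx": 19, "dy": -33, "dz": 0, "twist": -0.107},
    {"dx": 19, "dy": -33, "dz": 0, "twist": -0.107},
    {"dx": 19, "dy": -33, "dz": 0, "twist": -0.107},
    {"dx": 19, "dy": -33, "dz": 0, "twist": -0.107},
    {"dx": 19, "dy": -33, "dz": 0, "twist": -0.107},
    {"dx": 19, "dy": -33, "dz": 0, "twist": -0.107},
    {"dx": 19, "dy": -33, "dz": 0, "twist": -0.107},
  ],
)

```text
clock: 0.98
eef_pos: [372.2, 232.9, 219.8]
eef_rot: [-0.001, 0.65, 0.76, 0.001]
contact_force: [0.8, 0.4, -0.1]
width: 87.3
```

Request:
play_rows(
  claw=50,
  steps=[
    {"dx": 19, "dy": -32, "dz": 0, "twist": 0},
    {"dx": 19, "dy": -32, "dz": 0, "twist": 0},
    {"dx": 19, "dy": -32, "dz": 0, "twist": 0},
    {"dx": 19, "dy": -32, "dz": 0, "twist": 0},
    {"dx": 19, "dy": -32, "dz": 0, "twist": 0},
    {"dx": 19, "dy": -32, "dz": 0, "twist": 0},
    {"dx": 19, "dy": -32, "dz": 0, "twist": 0},
    {"dx": 19, "dy": -32, "dz": 0, "twist": 0},
    {"dx": 0, "dy": 0, "dz": 0, "twist": 0},
  ],
)

```text
clock: 1.73
eef_pos: [531.3, -44.2, 219.7]
eef_rot: [0.001, 0.654, 0.756, 0.001]
contact_force: [0.8, -0.3, 1.5]
width: 49.8
```

Run:
```python
from h import *
st,im=snap("wrist","w1"); print(st["eef_pos"],yaw(st)[0],st["width"],st["qpos"])
```

```text
[531.27317345 -44.15777179 219.7221394 ] 0.14382385653217175 49.75646615589105 [-2.12918508e-01  2.63885808e-01  1.66045007e+00  5.72388543e-04
  1.21391471e+00 -3.56940332e-01]
```

View pics/w1.png

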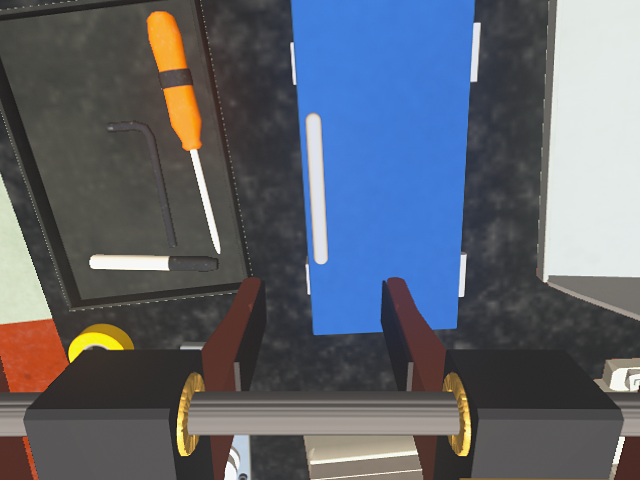

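The wrist view shows the handle from (314,117) to (320,260). I'll cross-check that against the earlier triangulation.

Run:
```python
from h import *
st=r.observe()
im=cv2.imread("pics/w1.png"); hs=cv2.cvtColor(im,cv2.COLOR_BGR2HSV)
m=cv2.inRange(hs,(0,0,120),(180,70,255)); m[:, :300]=0;m[:,335:]=0;m[:100]=0;m[275:]=0
rc=cv2.minAreaRect(max(cv2.findContours(m,0,2)[0],key=cv2.contourArea));print(rc)
b=cv2.boxPoints(rc); P=onplane("wrist",b,88,st); print(P, P.mean(0))
c=onplane("wrist",[(314.5,115),(321,262)],88,st);print(c,np.linalg.norm(c[0]-c[1]))
```

```text
((316.9689025878906, 188.001953125), (150.5811767578125, 15.906463623046875), 86.42366790771484)
[[505.76861176  28.88130269  88.        ]
 [516.34843211  31.06751079  88.        ]
 [538.91149623 -76.76966881  88.        ]
 [527.08054091 -79.29925329  88.        ]] [522.02727025 -24.03002715  88.        ]
[[512.74850882  28.80396223  88.        ]
 [532.36472028 -77.17750767  88.        ]] 107.78157409040709
```

Request:
play_rows(
  steps=[
    {"dx": -7, "dy": 18, "dz": 0, "twist": 0.046},
    {"dx": 0, "dy": 0, "dz": 0, "twist": 0},
    {"dx": 0, "dy": 0, "dz": -36, "twist": 0},
    {"dx": 0, "dy": 0, "dz": -36, "twist": 0},
    {"dx": 0, "dy": 0, "dz": -20, "twist": 0},
    {"dx": 0, "dy": 0, "dz": 0, "twist": 0},
  ],
)

```text
clock: 2.28
eef_pos: [520.9, -20.6, 126.1]
eef_rot: [0.001, 0.637, 0.771, 0.002]
contact_force: [-1.0, 0.4, -0.1]
width: 50.4
```

Run:
```python
from h import *
st,im=snap("wrist","w2"); print(st["eef_pos"],yaw(st)[0],st["width"])
```

```text
[520.8827075  -20.64498103 126.14015193] 0.18927240796197864 50.4106856172057
```

View pics/w2.png

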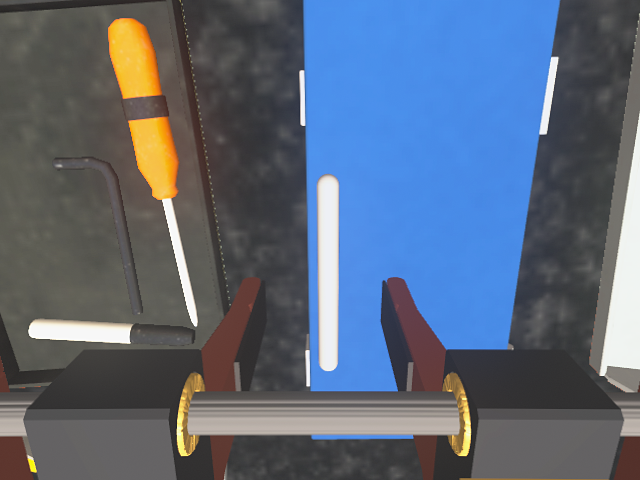

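Request:
play_rows(
  steps=[
    {"dx": 2, "dy": -5, "dz": -30, "twist": 0},
    {"dx": 0, "dy": 0, "dz": -20, "twist": 0},
    {"dx": 0, "dy": 0, "dz": 0, "twist": 0},
    {"dx": 0, "dy": 0, "dz": 0, "twist": 0},
  ],
)

```text
clock: 2.67
eef_pos: [526.9, -24.4, 82.0]
eef_rot: [0.004, 0.636, 0.771, 0.004]
contact_force: [0.7, 0.3, 1.4]
width: 49.7
```

Request:
play_rows(
  claw=0,
  steps=[
    {"dx": 0, "dy": 0, "dz": 0, "twist": 0},
    {"dx": 0, "dy": 0, "dz": 0, "twist": 0},
    {"dx": 0, "dy": 0, "dz": 0, "twist": 0},
    {"dx": 0, "dy": 0, "dz": 0, "twist": 0},
    {"dx": 0, "dy": 0, "dz": 0, "twist": 0},
    {"dx": 0, "dy": 0, "dz": 0, "twist": 0},
  ],
)

```text
clock: 3.17
eef_pos: [526.1, -25.1, 88.4]
eef_rot: [0.005, 0.635, 0.772, 0.003]
contact_force: [-10.0, -6.1, 1.7]
width: 13.2
```

Run:
```python
from h import *
st,im=snap("wrist","w3"); print(st["eef_pos"],yaw(st)[0],st["width"],st["joint_velocities"].round(3),st["contact_force"])
```

```text
[526.07027371 -25.12343913  88.40908501] 0.19399417175532915 13.170196629265899 [-0.008 -0.014  0.025 -0.03   0.05   0.   ] [-9.95218989 -6.14865932  1.7254915 ]
```

View pics/w3.png

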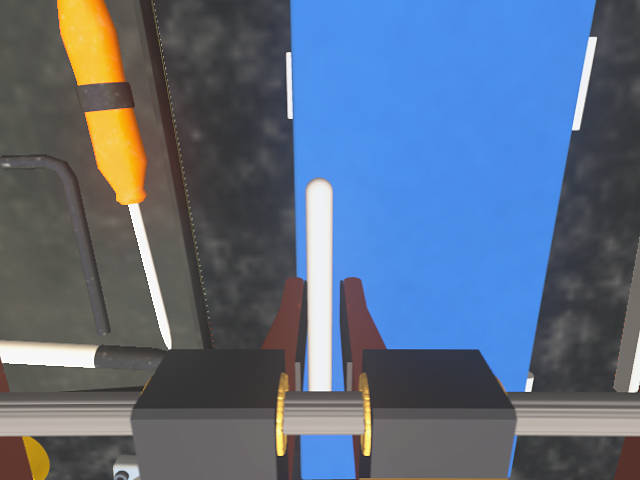

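Request:
play_rows(
  claw=26,
  steps=[
    {"dx": 0, "dy": 0, "dz": -6, "twist": 0},
    {"dx": 0, "dy": 0, "dz": -6, "twist": 0},
    {"dx": 0, "dy": 0, "dz": -5, "twist": 0},
    {"dx": 0, "dy": 0, "dz": 0, "twist": 0},
    {"dx": 0, "dy": 0, "dz": 0, "twist": 0},
  ],
)

```text
clock: 3.63
eef_pos: [524.1, -25.8, 70.8]
eef_rot: [0.005, 0.635, 0.772, 0.002]
contact_force: [-0.1, -0.6, 0.5]
width: 26.1
```

Run:
```python
from h import *
st=r.observe(); print(st["eef_pos"],yaw(st)[0],st["width"],st["joint_velocities"].round(3),st["contact_force"])
```

```text
[524.09856696 -25.77140246  70.8344073 ] 0.19392207008488205 26.091355973621937 [ 0.     0.011  0.001  0.003 -0.009  0.001] [-0.09332163 -0.5700518   0.46925966]
```

Request:
play_rows(
  claw=0,
  steps=[
    {"dx": 0, "dy": 0, "dz": 0, "twist": 0},
    {"dx": 0, "dy": 0, "dz": 0, "twist": 0},
    {"dx": 0, "dy": 0, "dz": 0, "twist": 0},
    {"dx": 0, "dy": 0, "dz": 0, "twist": 0},
    {"dx": 0, "dy": 0, "dz": 0, "twist": 0},
  ],
)

```text
clock: 4.05
eef_pos: [524.7, -25.7, 70.8]
eef_rot: [0.005, 0.635, 0.772, 0.002]
contact_force: [-0.4, -1.0, -1.6]
width: 10.3
```

Run:
```python
import numpy as np
for k in range(0,12):
    p=np.radians(20.02+8*k);u=-125.6*np.cos(p)+118;z=125.6*np.sin(p)-43
    print(8*k, "x %.1f y %.1f z %.1f"%(524.7+u*.982,-25.7+u*.189,70.8+z))
```

```text
0 x 524.7 y -25.7 z 70.8
8 x 531.7 y -24.4 z 86.8
16 x 540.8 y -22.6 z 101.7
24 x 551.9 y -20.5 z 115.1
32 x 564.7 y -18.0 z 126.8
40 x 578.9 y -15.3 z 136.6
48 x 594.4 y -12.3 z 144.3
56 x 610.8 y -9.1 z 149.7
64 x 627.7 y -5.9 z 152.7
72 x 644.9 y -2.6 z 153.3
80 x 662.0 y 0.7 z 151.5
88 x 678.7 y 3.9 z 147.2
```

Request:
play_rows(
  steps=[
    {"dx": 3, "dy": 0.6, "dz": 8, "twist": 0},
    {"dx": 4, "dy": 0.7, "dz": 8, "twist": 0},
    {"dx": 4.3, "dy": 0.8, "dz": 7.6, "twist": 0},
    {"dx": 4.8, "dy": 1, "dz": 7.3, "twist": 0},
  ],
)

```text
clock: 4.38
eef_pos: [540.4, -22.6, 102.6]
eef_rot: [0.004, 0.635, 0.772, 0.001]
contact_force: [1.8, -0.8, -5.6]
width: 10.1
```

Tracking well.

Request:
play_rows(
  steps=[
    {"dx": 5.5, "dy": 1, "dz": 6.5, "twist": 0},
    {"dx": 5.8, "dy": 1.1, "dz": 6.3, "twist": 0},
    {"dx": 6.2, "dy": 1.2, "dz": 6, "twist": 0},
    {"dx": 6.6, "dy": 1.3, "dz": 5.7, "twist": 0},
    {"dx": 7, "dy": 1.3, "dz": 5.1, "twist": 0},
    {"dx": 7.2, "dy": 1.4, "dz": 4.7, "twist": 0},
  ],
)

```text
clock: 4.88
eef_pos: [581.0, -14.5, 141.6]
eef_rot: [0.003, 0.635, 0.772, 0.0]
contact_force: [0.5, -0.8, -4.8]
width: 10.6
```

Request:
play_rows(
  steps=[
    {"dx": 7, "dy": 1.3, "dz": 2, "twist": 0},
    {"dx": 7.5, "dy": 1.5, "dz": 2, "twist": 0},
    {"dx": 8, "dy": 1.5, "dz": 2, "twist": 0},
    {"dx": 8, "dy": 1.5, "dz": 1.5, "twist": 0},
  ],
)

```text
clock: 5.22
eef_pos: [614.1, -8.2, 152.9]
eef_rot: [0.003, 0.635, 0.773, -0.0]
contact_force: [-2.8, -1.1, -0.3]
width: 10.0
```

Run:
```python
from h import *
st,im=snap("scene","s1");print(st["eef_pos"],st["width"],st["contact_force"])
cv2.imwrite("pics/s1z.png",cv2.resize(im[100:280,200:440,::-1],None,fx=3,fy=3))
```

```text
[614.14675722  -8.23099602 152.94364597] 9.981714440939841 [-2.8343842  -1.09573309 -0.34327965]
```

View pics/s1z.png

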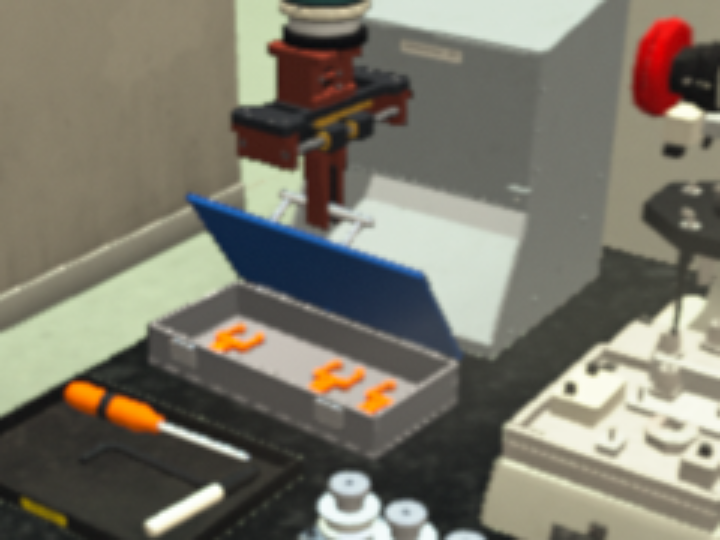

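Request:
play_rows(
  steps=[
    {"dx": 8, "dy": 1.5, "dz": 1, "twist": 0},
    {"dx": 8.5, "dy": 1.6, "dz": 0.5, "twist": 0},
    {"dx": 8.5, "dy": 1.6, "dz": 0, "twist": 0},
    {"dx": 8.5, "dy": 1.6, "dz": 0, "twist": 0},
    {"dx": 8.5, "dy": 1.6, "dz": -0.5, "twist": 0},
  ],
)

```text
clock: 5.68
eef_pos: [661.3, 0.9, 154.2]
eef_rot: [0.004, 0.635, 0.772, 0.001]
contact_force: [-1.3, -1.0, -1.8]
width: 10.2
```

Request:
play_rows(
  steps=[
    {"dx": 7, "dy": 1.4, "dz": -2, "twist": 0},
    {"dx": 6, "dy": 1.2, "dz": -2, "twist": 0},
    {"dx": 3, "dy": 0.6, "dz": -1, "twist": 0},
  ],
)

```text
clock: 5.93
eef_pos: [681.6, 4.8, 148.4]
eef_rot: [0.005, 0.635, 0.773, 0.002]
contact_force: [-0.9, -0.9, 2.0]
width: 10.3
```

Run:
```python
from h import *
st,im=snap("scene","s2");print(st["eef_pos"],st["width"],st["contact_force"])
cv2.imwrite("pics/s2z.png",cv2.resize(im[100:280,200:440,::-1],None,fx=3,fy=3))
st,im=snap("top","t2")
cv2.imwrite("pics/t2z.png",cv2.resize(im[20:260,110:350,::-1],None,fx=2.5,fy=2.5))
```

```text
[681.63701985   4.77440561 148.38114382] 10.26338848229646 [-0.90072618 -0.93467891  1.98685539]
```

View pics/s2z.png

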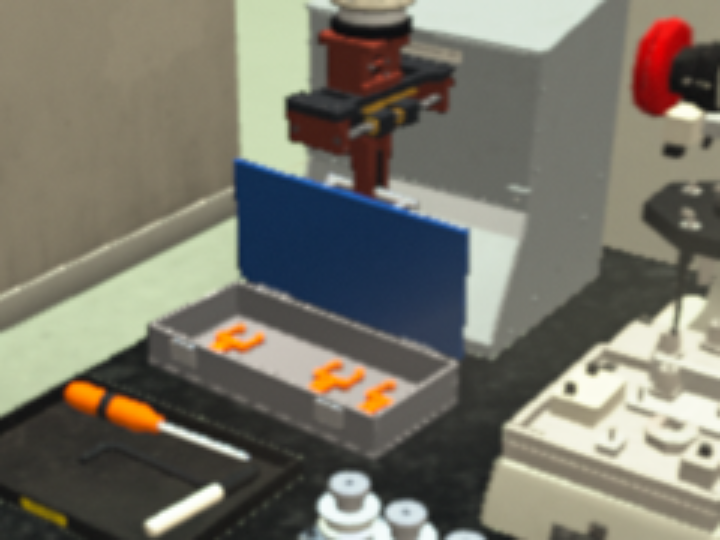

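View pics/t2z.png

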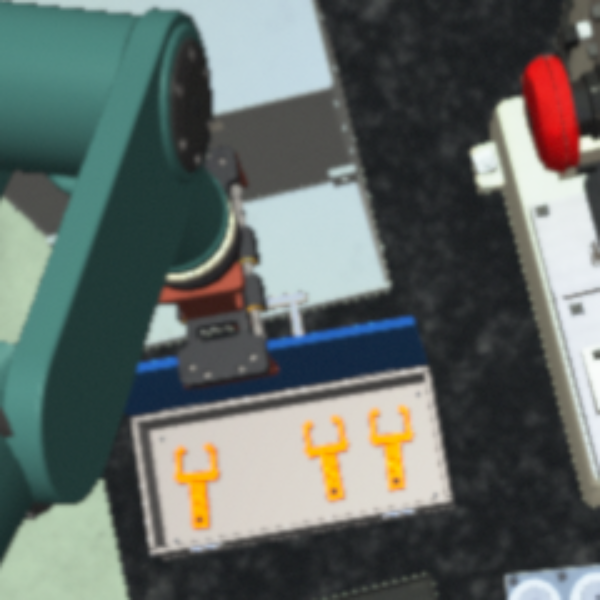

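Request:
play_rows(
  steps=[
    {"dx": 3, "dy": 0.6, "dz": -1, "twist": 0},
    {"dx": 1, "dy": 0.2, "dz": -0.5, "twist": 0},
  ],
)

```text
clock: 6.2
eef_pos: [685.5, 5.5, 146.7]
eef_rot: [0.005, 0.635, 0.773, 0.002]
contact_force: [-0.4, -0.2, 2.2]
width: 10.0
```

Request:
play_rows(
  claw=15,
  steps=[
    {"dx": 0, "dy": 0, "dz": 0, "twist": 0},
    {"dx": 0, "dy": 0, "dz": 0, "twist": 0},
    {"dx": 0, "dy": 0, "dz": 0, "twist": 0},
    {"dx": 0, "dy": 0, "dz": 0, "twist": 0},
  ],
)

```text
clock: 6.53
eef_pos: [685.8, 6.0, 146.4]
eef_rot: [0.005, 0.635, 0.772, 0.003]
contact_force: [0.1, 0.0, -0.3]
width: 14.8
```

Run:
```python
from h import *
st,im=snap("wrist","w4");print(st["eef_pos"],st["width"],st["contact_force"])
```

```text
[685.77126886   6.01101864 146.39117779] 14.816900214216224 [ 0.09602646  0.02960165 -0.28478328]
```

View pics/w4.png

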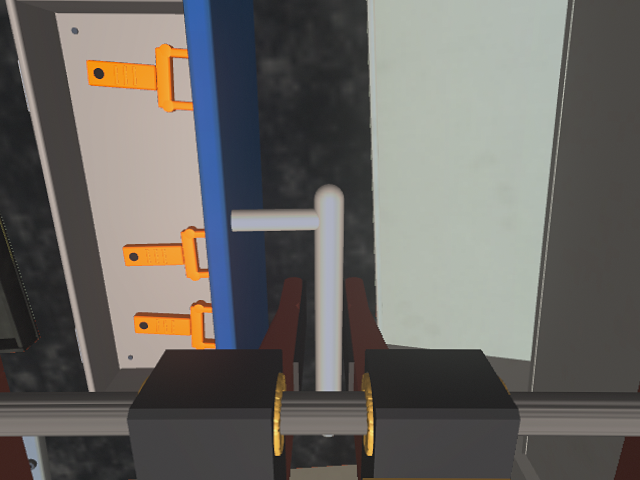

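Request:
play_rows(
  claw=20,
  steps=[
    {"dx": 2, "dy": 0.4, "dz": 0, "twist": 0},
    {"dx": 1, "dy": 0, "dz": 0, "twist": 0},
    {"dx": 0, "dy": 0, "dz": 10, "twist": 0},
    {"dx": 0, "dy": 0, "dz": 15, "twist": 0},
    {"dx": 0, "dy": 0, "dz": 25, "twist": 0},
    {"dx": 0, "dy": 0, "dz": 25, "twist": 0},
    {"dx": 0, "dy": 0, "dz": 0, "twist": 0},
  ],
)

```text
clock: 7.17
eef_pos: [687.2, 6.8, 224.7]
eef_rot: [0.003, 0.635, 0.772, 0.001]
contact_force: [1.1, -0.2, 1.0]
width: 20.4
```

Run:
```python
from h import *
st,im=snap("wrist","w5");print(st["eef_pos"],st["width"],st["contact_force"])
st,im=snap("scene","s3")
cv2.imwrite("pics/s3z.png",cv2.resize(im[100:280,200:440,::-1],None,fx=3,fy=3))
```

```text
[687.21091475   6.76468695 224.67351419] 20.427872851705366 [ 1.10101118 -0.15527013  1.01952926]
```

View pics/w5.png

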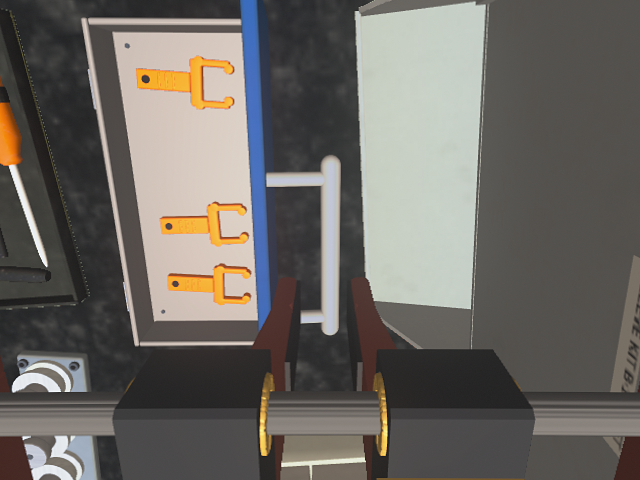

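View pics/s3z.png

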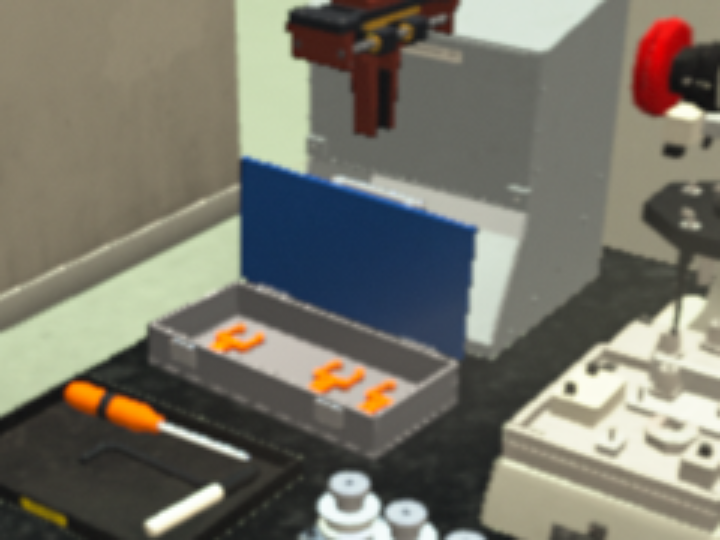

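The lid now stands on its stop, and three clips show in the case. Next I'll measure the lid angle and the clip poses.

```bash
cat >> h.py <<'E'
def orange(im):
    hs=cv2.cvtColor(im,cv2.COLOR_RGB2HSV); return cv2.inRange(hs,(8,130,120),(24,255,255))
def clips(n,im,st,z,lo=150,box=None):
    """per orange blob: mean mask pixel cast to plane z, and principal axis; mean of plane points"""
    m=orange(im); k,lab,s,c=cv2.connectedComponentsWithStats(m); out=[]
    for i in range(1,k):
        if s[i][4]<lo: continue
        v,u=np.nonzero(lab==i); P=onplane(n,np.c_[u,v],z,st)[:,:2]
        ce=P.mean(0); w,V=np.linalg.eigh(np.cov((P-ce).T)); a=V[:,1]
        if a[0]<0:a=-a
        t=(P-ce)@a; q=(P-ce)@np.array([-a[1],a[0]])
        tc=(np.percentile(t,99.7)+np.percentile(t,.3))/2
        tab=P[t<np.percentile(t,.3)+40]; # tab pixels
        out.append(dict(c=ce,ang=np.arctan2(a[1],a[0]),L=np.ptp(t),W=np.ptp(q),back=ce+a*t.min(),front=ce+a*t.max(),n=s[i][4],tab=tab.mean(0)))
    return out
E
python3 - <<'E'
from h import *
st=r.observe()
print("handle",onplane("wrist",[(330,245)],159,st))
for n,f in [("top","t2"),("wrist","w5")]:
    im=cv2.imread(f"pics/{f}.png")[:,:,::-1].copy()
    for c in clips(n,im,st,13): 
        if c["c"][0]>470 and c["c"][1]<160: print(n,{k:np.round(v,2) for k,v in c.items()})
E
```

```text
handle [[688.00731456  10.95110903 159.        ]]
top {'c': array([ 878.64, -939.04]), 'ang': np.float64(0.1), 'L': np.float64(628.52), 'W': np.float64(244.88), 'back': array([ 507.68, -974.99]), 'front': array([1133.27, -914.36]), 'n': np.int32(13394), 'tab': array([ 539.38, -973.96])}
top {'c': array([1018.79, -714.3 ]), 'ang': np.float64(-1.34), 'L': np.float64(145.06), 'W': np.float64(71.03), 'back': array([1002.22, -642.81]), 'front': array([1034.99, -784.12]), 'n': np.int32(1326), 'tab': array([1007.82, -663.86])}
top {'c': array([ 596.38, -105.82]), 'ang': np.float64(0.14), 'L': np.float64(78.06), 'W': np.float64(39.04), 'back': array([ 557.39, -111.24]), 'front': array([ 634.7, -100.5]), 'n': np.int32(230), 'tab': array([ 577.15, -108.49])}
top {'c': array([584.96, -45.02]), 'ang': np.float64(0.23), 'L': np.float64(78.47), 'W': np.float64(39.29), 'back': array([546.38, -54.17]), 'front': array([622.73, -36.06]), 'n': np.int32(237), 'tab': array([565.91, -49.38])}
top {'c': array([557.  ,  78.22]), 'ang': np.float64(0.14), 'L': np.float64(79.17), 'W': np.float64(40.59), 'back'
[... 581 characters left out ...]
c': array([ 594.68, -102.43]), 'ang': np.float64(0.15), 'L': np.float64(79.95), 'W': np.float64(43.0), 'back': array([ 553.62, -108.5 ]), 'front': array([632.72, -96.81]), 'n': np.int32(1553), 'tab': array([ 574.23, -105.25])}
wrist {'c': array([ 670.87, -251.02]), 'ang': np.float64(-1.46), 'L': np.float64(107.09), 'W': np.float64(13.26), 'back': array([ 664.5, -195.7]), 'front': array([ 676.75, -302.09]), 'n': np.int32(513), 'tab': array([ 667.53, -217.74])}
wrist {'c': array([ 798.25, -230.8 ]), 'ang': np.float64(-1.32), 'L': np.float64(94.08), 'W': np.float64(9.35), 'back': array([ 786.49, -184.76]), 'front': array([ 809.77, -275.92]), 'n': np.int32(369), 'tab': array([ 791.71, -205.58])}
```

Request:
play_rows(
  claw=40,
  steps=[
    {"dx": -16, "dy": -10, "dz": 0, "twist": 0.06},
    {"dx": -16, "dy": -10, "dz": 0, "twist": 0.12},
    {"dx": -14, "dy": -10, "dz": 0, "twist": 0.12},
    {"dx": -10, "dy": -10, "dz": 0, "twist": 0.12},
    {"dx": -10, "dy": -10, "dz": 0, "twist": 0.12},
    {"dx": -10, "dy": -10, "dz": 0, "twist": 0.12},
    {"dx": -8, "dy": -10, "dz": 0, "twist": 0.12},
    {"dx": -8, "dy": -10, "dz": 0, "twist": 0.12},
    {"dx": -5, "dy": -10, "dz": 0, "twist": 0.12},
    {"dx": -5, "dy": -10, "dz": 0, "twist": 0.12},
  ],
)

```text
clock: 8.1
eef_pos: [569.4, -92.5, 205.7]
eef_rot: [-0.01, 0.095, 0.995, -0.003]
contact_force: [0.6, -0.3, -0.0]
width: 40.0
```

Request:
play_rows(
  steps=[
    {"dx": -5, "dy": -8, "dz": -20, "twist": 0.12},
    {"dx": -4, "dy": -6, "dz": -20, "twist": 0.12},
    {"dx": 0, "dy": 0, "dz": -20, "twist": 0.12},
    {"dx": 0, "dy": 0, "dz": 0, "twist": 0.02},
    {"dx": 0, "dy": 0, "dz": 0, "twist": 0},
  ],
)

```text
clock: 8.52
eef_pos: [553.8, -108.3, 137.9]
eef_rot: [-0.014, -0.104, 0.994, -0.003]
contact_force: [0.5, -0.3, 0.8]
width: 40.1
```

Run:
```python
from h import *
st,im=snap("wrist","w6"); print(st["eef_pos"],yaw(st)[0],st["qpos"][5])
for c in clips("wrist",im,st,13,400): print({k:np.round(v,2) for k,v in c.items()})
```

```text
[ 553.81339529 -108.2570953   137.91568242] 1.7802262951569134 -2.07662038110224
{'c': array([391.37,  54.64]), 'ang': np.float64(0.35), 'L': np.float64(25.25), 'W': np.float64(15.57), 'back': array([379.18,  50.24]), 'front': array([402.92,  58.82]), 'n': np.int32(782), 'tab': array([391.37,  54.64])}
{'c': array([404.17,   9.89]), 'ang': np.float64(-1.27), 'L': np.float64(61.03), 'W': np.float64(25.81), 'back': array([395.77,  36.65]), 'front': array([414.05, -21.58]), 'n': np.int32(3570), 'tab': array([402.06,  16.58])}
{'c': array([554.17,  75.08]), 'ang': np.float64(0.16), 'L': np.float64(81.32), 'W': np.float64(45.22), 'back': array([513.58,  68.57]), 'front': array([593.88,  81.44]), 'n': np.int32(3001), 'tab': array([533.77,  72.12])}
{'c': array([ 599.9 , -105.48]), 'ang': np.float64(0.12), 'L': np.float64(81.75), 'W': np.float64(41.76), 'back': array([ 553.27, -111.12]), 'front': array([ 634.43, -101.29]), 'n': np.int32(1793), 'tab': array([ 577.02, -108.4 ])}
{'c': array([575.83, -43.61]), 'ang': np.float64(0.49), 'L': np.float64(83.07), 'W': np.float64(24.87), 'back': array([543.37, -60.8 ]), 'front': array([616.78, -21.92]), 'n': np.int32(1712), 'tab': array([563.01, -51.14])}
{'c': array([ 729.59, -163.23]), 'ang': np.float64(0.09), 'L': np.float64(81.48), 'W': np.float64(16.84), 'back': array([ 693.16, -166.53]), 'front': array([ 774.31, -159.18]), 'n': np.int32(723), 'tab': array([ 711.59, -165.23])}
{'c': array([690.83,  11.82]), 'ang': np.float64(0.33), 'L': np.float64(80.75), 'W': np.float64(17.48), 'back': array([6.5732e+02, 5.1000e-01]), 'front': array([733.83,  26.33]), 'n': np.int32(729), 'tab': array([674.21,   6.62])}
```

View pics/w6.png

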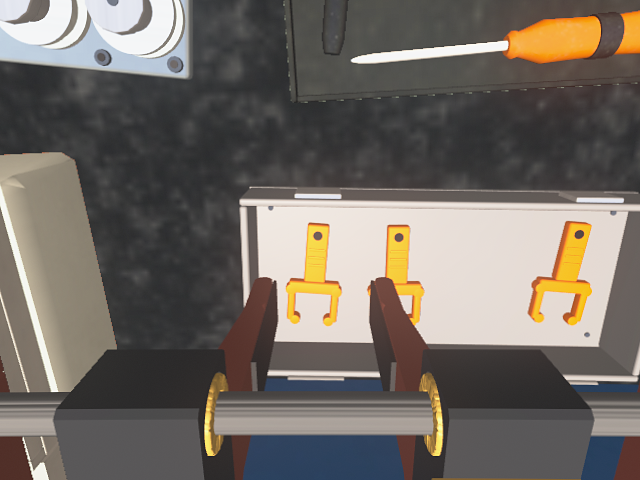

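Request:
play_rows(
  steps=[
    {"dx": 20, "dy": 0.5, "dz": -30, "twist": -0.065},
    {"dx": 0, "dy": 0, "dz": -20, "twist": 0},
    {"dx": 0, "dy": 0, "dz": 0, "twist": 0},
    {"dx": 0, "dy": 0, "dz": 0, "twist": 0},
  ],
)

```text
clock: 8.9
eef_pos: [574.0, -107.2, 86.4]
eef_rot: [-0.014, -0.068, 0.998, -0.002]
contact_force: [-0.2, 0.5, 0.9]
width: 40.2
```

Run:
```python
from h import *
st,im=snap("wrist","w7"); y,m=yaw(st); print(st["eef_pos"],y,m[:,2])
for c in clips("wrist",im,st,13,800): print({k:np.round(v,2) for k,v in c.items()})
```

```text
[ 574.01995048 -107.22207378   86.40066483] 1.7064383712356646 [-0.02810422 -0.00566472 -0.99958895]
{'c': array([554.29,  67.77]), 'ang': np.float64(-0.05), 'L': np.float64(80.7), 'W': np.float64(33.39), 'back': array([514.91,  69.89]), 'front': array([595.5 ,  65.56]), 'n': np.int32(3047), 'tab': array([537.48,  69.02])}
{'c': array([579.49, -44.45]), 'ang': np.float64(0.43), 'L': np.float64(83.87), 'W': np.float64(35.29), 'back': array([543.75, -60.98]), 'front': array([619.87, -25.77]), 'n': np.int32(3084), 'tab': array([563.58, -51.17])}
{'c': array([ 601.13, -105.48]), 'ang': np.float64(0.12), 'L': np.float64(81.66), 'W': np.float64(41.82), 'back': array([ 553.51, -111.41]), 'front': array([ 634.55, -101.32]), 'n': np.int32(2434), 'tab': array([ 575.86, -108.78])}
```

View pics/w7.png

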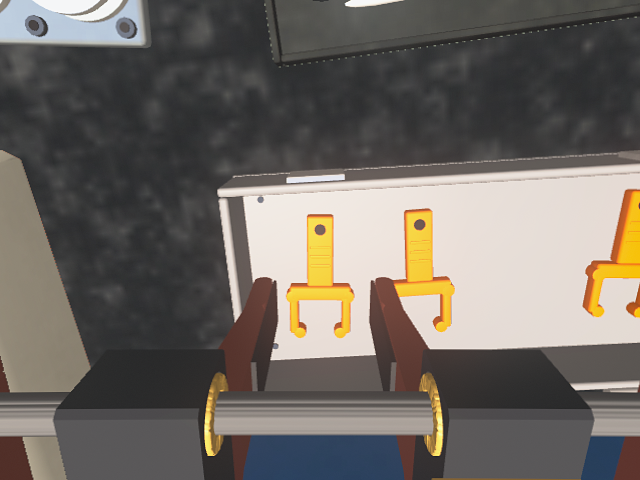

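Request:
play_rows(
  steps=[
    {"dx": 0, "dy": -0.5, "dz": -35, "twist": 0},
    {"dx": 0, "dy": 0, "dz": -25, "twist": 0},
    {"dx": 0, "dy": 0, "dz": -8, "twist": 0},
    {"dx": 0, "dy": 0, "dz": 0, "twist": 0},
    {"dx": 0, "dy": 0, "dz": 0, "twist": 0},
  ],
)

```text
clock: 9.37
eef_pos: [577.9, -108.7, 24.0]
eef_rot: [-0.01, -0.068, 0.998, -0.004]
contact_force: [1.0, -0.6, -0.4]
width: 39.9
```

Run:
```python
from h import *
st,im=snap("wrist","w8"); y,m=yaw(st); print(st["eef_pos"],y,m[:,2],st["contact_force"])
```

```text
[ 577.87255448 -108.67057974   23.98893917] 1.7063963947248146 [-0.01852927 -0.00868182 -0.99979062] [ 0.96218023 -0.57104707 -0.37396344]
```

View pics/w8.png

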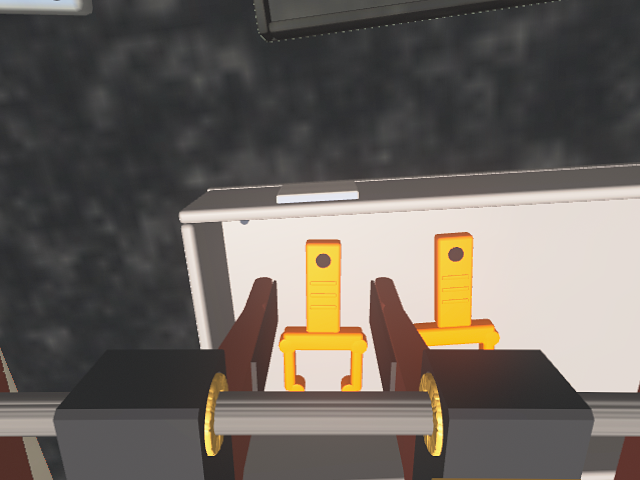

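Request:
play_rows(
  claw=34,
  steps=[
    {"dx": -4, "dy": 0.5, "dz": -7, "twist": 0},
    {"dx": 0, "dy": 0, "dz": -6, "twist": 0},
    {"dx": 0, "dy": 0, "dz": -4, "twist": 0},
    {"dx": 0, "dy": 0, "dz": 0, "twist": 0},
  ],
)

```text
clock: 9.75
eef_pos: [576.6, -109.1, 10.5]
eef_rot: [-0.006, -0.068, 0.998, -0.005]
contact_force: [-0.8, -0.3, 0.0]
width: 33.8
```

Request:
play_rows(
  steps=[
    {"dx": -2, "dy": 0.5, "dz": -3, "twist": 0},
    {"dx": 0, "dy": 0, "dz": -1, "twist": 0},
    {"dx": 0, "dy": 0, "dz": 0, "twist": 0},
  ],
)

```text
clock: 10.0
eef_pos: [574.7, -108.6, 6.4]
eef_rot: [-0.005, -0.068, 0.998, -0.005]
contact_force: [0.3, -0.1, -0.3]
width: 34.3
```

Request:
play_rows(
  claw=0,
  steps=[
    {"dx": 0, "dy": 0, "dz": 0, "twist": 0},
    {"dx": 0, "dy": 0, "dz": 0, "twist": 0},
    {"dx": 0, "dy": 0, "dz": 0, "twist": 0},
    {"dx": 0, "dy": 0, "dz": 0, "twist": 0},
  ],
)

```text
clock: 10.33
eef_pos: [574.8, -108.6, 6.4]
eef_rot: [-0.006, -0.068, 0.998, -0.005]
contact_force: [-0.3, -1.0, -0.8]
width: 15.7
```

Run:
```python
from h import *
st,im=snap("wrist","w9"); y,m=yaw(st); print(st["eef_pos"],y,m[:,2],st["contact_force"],st["width"])
```

```text
[ 574.77137232 -108.60479309    6.43819296] 1.7063052289828118 [-0.01037412 -0.01120293 -0.99988343] [-0.25299668 -0.99600152 -0.81538808] 15.651341864540713
```

View pics/w9.png

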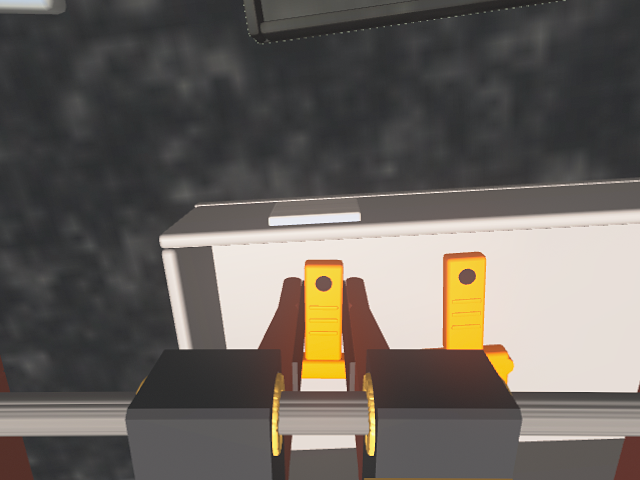

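Run:
```python
from h import *
st=r.observe(); P=onplane("wrist",[(323,261),(323,284),(323,362)],13,st); a=np.array([np.cos(.1355),np.sin(.1355)])
for p in P:
    d=p[:2]-st["eef_pos"][:2]; print(p,d@a, d@[-a[1],a[0]])
```

```text
[ 553.44499761 -111.50444732   13.        ] -21.53590197618162 0.025476496295919183
[ 563.44776903 -110.14099024   13.        ] -11.440633226465515 0.02520418870615833
[ 600.12022014 -105.142201     13.        ] 25.57094014137665 0.024248708119388847
```

Request:
play_rows(
  steps=[
    {"dx": 0, "dy": 0, "dz": 10, "twist": 0},
    {"dx": 0, "dy": 0, "dz": 20, "twist": 0},
    {"dx": 0, "dy": 0, "dz": 30, "twist": 0},
    {"dx": 0, "dy": 0, "dz": 30, "twist": 0},
    {"dx": -10, "dy": -13, "dz": 15, "twist": 0},
  ],
)

```text
clock: 10.8
eef_pos: [561.7, -119.1, 113.0]
eef_rot: [-0.01, -0.068, 0.998, -0.003]
contact_force: [1.2, 0.1, -0.1]
width: 15.7
```

Request:
play_rows(
  steps=[
    {"dx": -22, "dy": -28, "dz": 0, "twist": 0},
    {"dx": -22, "dy": -28, "dz": 0, "twist": 0},
    {"dx": -22, "dy": -28, "dz": 0, "twist": 0},
    {"dx": -22, "dy": -28, "dz": 0, "twist": 0},
    {"dx": -22, "dy": -28, "dz": 0, "twist": 0},
    {"dx": -22, "dy": -28, "dz": 0, "twist": 0},
    {"dx": -22, "dy": -28, "dz": 0, "twist": 0},
    {"dx": -20, "dy": -26, "dz": 0, "twist": 0},
    {"dx": -10, "dy": -10, "dz": 0, "twist": 0},
    {"dx": 0, "dy": 0, "dz": 0, "twist": 0},
  ],
)

```text
clock: 11.63
eef_pos: [374.2, -363.4, 128.9]
eef_rot: [-0.0, -0.071, 0.997, -0.01]
contact_force: [0.3, 0.1, -0.5]
width: 15.8
```

Run:
```python
from h import *
st,im=snap("wrist","w10"); y,m=yaw(st); print(st["eef_pos"],y,m[:,2],st["contact_force"],st["width"],st["qpos"].round(2))
```

```text
[ 374.22346054 -363.41217274  128.90232089] 1.7128009185678676 [ 8.70930971e-04 -2.08334796e-02 -9.99782580e-01] [ 0.30867511  0.10120276 -0.51626115] 15.758744148797664 [-0.89  0.35  1.8  -0.01  0.98 -2.6 ]
```

View pics/w10.png

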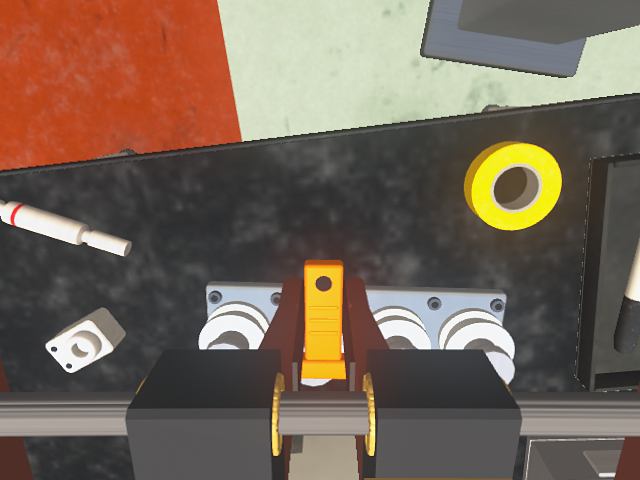

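Request:
play_rows(
  steps=[
    {"dx": -7, "dy": -8, "dz": 0, "twist": 0},
    {"dx": 0, "dy": 0, "dz": -30, "twist": 0},
    {"dx": 0, "dy": 0, "dz": -25, "twist": 0},
    {"dx": 0, "dy": 0, "dz": 0, "twist": 0},
  ],
)

```text
clock: 12.02
eef_pos: [371.0, -371.7, 76.0]
eef_rot: [0.002, -0.072, 0.997, -0.013]
contact_force: [-0.2, 0.1, 0.1]
width: 15.4
```

Run:
```python
from h import *
st,im=snap("scene","s5"); y,m=yaw(st); print(st["eef_pos"],y,m[:,2],st["contact_force"],st["width"])
cv2.imwrite("pics/s5z.png",cv2.resize(im[200:350,250:450,::-1],None,fx=4,fy=4,interpolation=cv2.INTER_CUBIC))
st,im=snap("top","t5")
cv2.imwrite("pics/t5z.png",cv2.resize(im[180:330,260:460,::-1],None,fx=4,fy=4,interpolation=cv2.INTER_CUBIC))
```

```text
[ 370.95265875 -371.69362761   76.01196167] 1.7154784232337594 [ 0.00674647 -0.0260157  -0.99963877] [-0.24386749  0.09782084  0.0573886 ] 15.414427436972936
```

View pics/s5z.png

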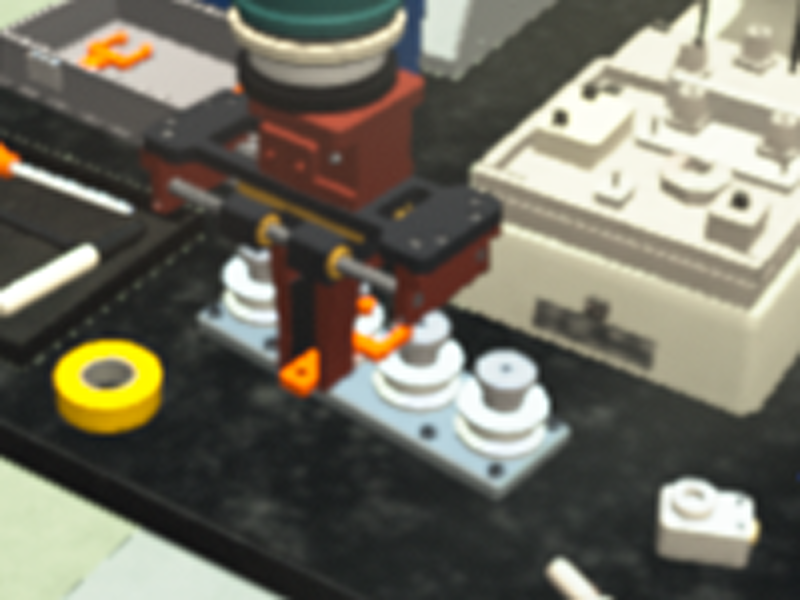

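View pics/t5z.png

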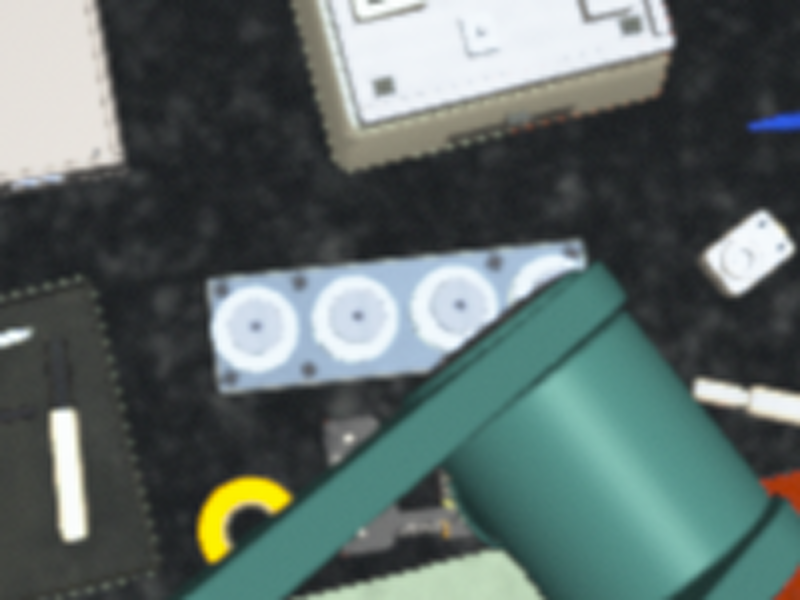

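Request:
play_rows(
  steps=[
    {"dx": -1, "dy": -0.5, "dz": -15, "twist": 0},
    {"dx": 0, "dy": 0, "dz": -10, "twist": 0},
    {"dx": 0, "dy": 0, "dz": 0, "twist": 0},
    {"dx": 0, "dy": 0, "dz": 0, "twist": 0},
  ],
)

```text
clock: 12.45
eef_pos: [374.7, -374.5, 57.6]
eef_rot: [0.005, -0.074, 0.997, -0.017]
contact_force: [0.1, 0.0, 0.5]
width: 15.8
```

```bash
cat > s.py <<'E'
from h import *
st=r.observe(); y,m=yaw(st); print(st["eef_pos"].round(1),"yaw",round(y,3),"tilt",m[:2,2].round(4),"F",st["contact_force"].round(1),"w",round(st["width"],1),"clk",st["clock"])
E
python3 s.py
```

```text
[ 374.7 -374.5   57.6] yaw 1.719 tilt [ 0.0128 -0.0332] F [0.1 0.  0.5] w 15.8 clk 12.45
```

Request:
play_rows(
  steps=[
    {"dx": -4, "dy": 1, "dz": -8, "twist": 0},
    {"dx": -2, "dy": 0.5, "dz": -6, "twist": 0},
    {"dx": 0, "dy": 0, "dz": -3, "twist": 0},
    {"dx": 0, "dy": 0, "dz": 0, "twist": 0},
  ],
)

```text
clock: 12.78
eef_pos: [369.5, -373.9, 41.6]
eef_rot: [0.006, -0.075, 0.997, -0.019]
contact_force: [0.8, 0.2, -0.4]
width: 15.7
```

```bash
python3 s.py
python3 - <<'E'
from h import *
st,im=snap("scene","s6")
cv2.imwrite("pics/s6z.png",cv2.resize(im[200:350,250:450,::-1],None,fx=4,fy=4,interpolation=cv2.INTER_CUBIC))
E
```

```text
[ 369.5 -373.9   41.6] yaw 1.72 tilt [ 0.0153 -0.0365] F [ 0.8  0.2 -0.4] w 15.7 clk 12.7833
```

View pics/s6z.png

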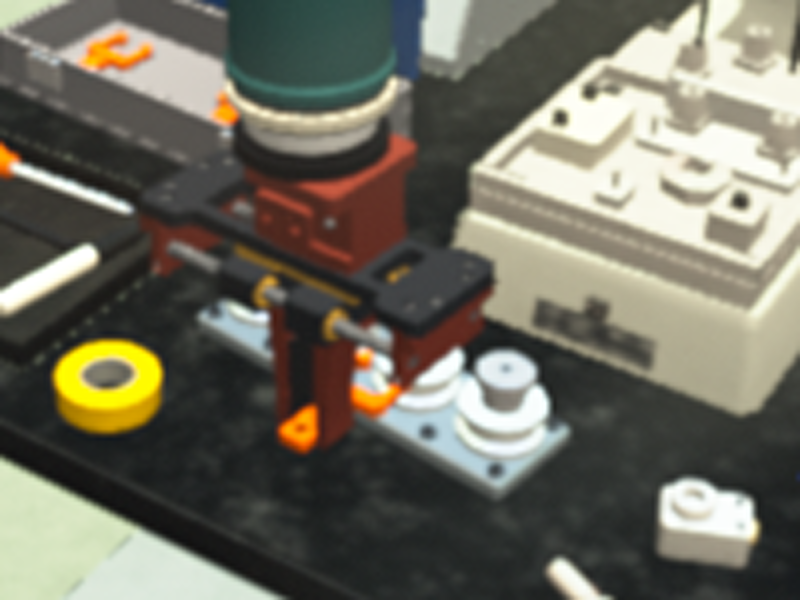

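Request:
play_rows(
  steps=[
    {"dx": 3, "dy": 0.5, "dz": -3, "twist": 0},
    {"dx": 4, "dy": 0.7, "dz": -0.5, "twist": 0},
    {"dx": 4, "dy": 0.7, "dz": 0, "twist": 0},
    {"dx": 4, "dy": 0.7, "dz": 0, "twist": 0},
  ],
)

```text
clock: 13.17
eef_pos: [385.2, -371.5, 38.2]
eef_rot: [0.006, -0.074, 0.997, -0.019]
contact_force: [-0.3, 0.3, -0.1]
width: 15.3
```

```bash
python3 s.py
```

```text
[ 385.2 -371.5   38.2] yaw 1.719 tilt [ 0.0152 -0.0364] F [-0.3  0.3 -0.1] w 15.3 clk 13.1667
```

Height and line are as planned, so I'll go on in.

Request:
play_rows(
  steps=[
    {"dx": 4, "dy": 0.7, "dz": 0, "twist": 0},
    {"dx": 4, "dy": 0.7, "dz": 0, "twist": 0},
    {"dx": 3, "dy": 0.5, "dz": 0, "twist": 0},
  ],
)

```text
clock: 13.42
eef_pos: [395.4, -368.3, 37.8]
eef_rot: [0.004, -0.075, 0.997, -0.018]
contact_force: [-11.4, -4.0, 0.1]
width: 15.9
```

Request:
play_rows(
  steps=[
    {"dx": 4, "dy": 0.7, "dz": 0, "twist": 0},
    {"dx": 4, "dy": 0.7, "dz": 0, "twist": 0},
  ],
)

```text
clock: 13.58
eef_pos: [399.2, -366.5, 37.0]
eef_rot: [-0.001, -0.077, 0.997, -0.017]
contact_force: [-8.9, -5.7, 0.4]
width: 15.7
```

Request:
play_rows(
  steps=[
    {"dx": 5, "dy": -0.5, "dz": 0.3, "twist": 0},
    {"dx": 5, "dy": -0.5, "dz": 0.3, "twist": 0},
  ],
)

```text
clock: 13.75
eef_pos: [405.7, -367.6, 37.3]
eef_rot: [-0.004, -0.077, 0.997, -0.016]
contact_force: [-5.2, -0.6, 2.6]
width: 15.8
```

```bash
python3 s.py
```

```text
[ 405.7 -367.6   37.3] yaw 1.726 tilt [-0.0062 -0.0331] F [-5.2 -0.6  2.6] w 15.8 clk 13.75
```

Request:
play_rows(
  steps=[
    {"dx": 5, "dy": 0.3, "dz": 0.5, "twist": 0},
    {"dx": 5, "dy": 0.3, "dz": 0.5, "twist": 0},
  ],
)

```text
clock: 13.92
eef_pos: [413.3, -366.6, 38.0]
eef_rot: [-0.007, -0.078, 0.997, -0.015]
contact_force: [-21.3, -9.1, 2.4]
width: 15.7
```

```bash
python3 s.py
python3 - <<'E'
from h import *
st,im=snap("wrist","w11")
E
```

```text
[ 413.3 -366.6   38. ] yaw 1.728 tilt [-0.0123 -0.032 ] F [-21.3  -9.1   2.4] w 15.7 clk 13.9167
```

View pics/w11.png

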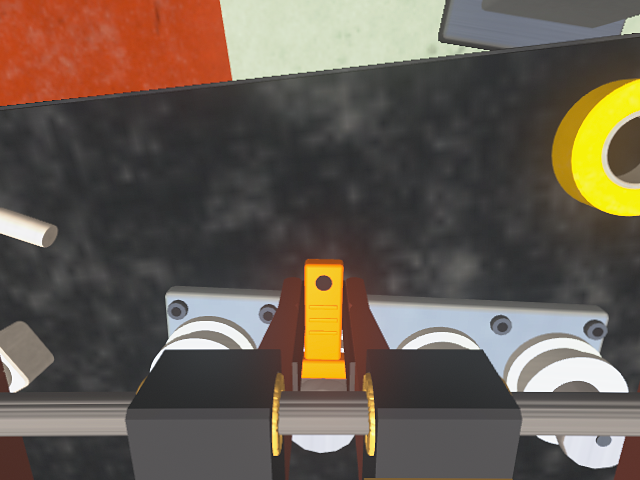

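Request:
play_rows(
  steps=[
    {"dx": 1.5, "dy": 0.2, "dz": 0, "twist": 0},
  ],
)

```text
clock: 14.05
eef_pos: [413.0, -366.9, 38.0]
eef_rot: [-0.01, -0.079, 0.997, -0.016]
contact_force: [-8.3, -4.2, 3.2]
width: 15.8
```

Request:
play_rows(
  claw=30,
  steps=[
    {"dx": 0, "dy": 0, "dz": 0, "twist": 0},
    {"dx": 0, "dy": 0, "dz": 0, "twist": 0},
    {"dx": 0, "dy": 0, "dz": 0, "twist": 0},
  ],
)

```text
clock: 14.3
eef_pos: [414.5, -367.2, 38.2]
eef_rot: [-0.009, -0.079, 0.997, -0.016]
contact_force: [0.3, 0.6, -0.2]
width: 29.2
```

Request:
play_rows(
  steps=[
    {"dx": 0, "dy": 0, "dz": 20, "twist": 0},
    {"dx": 0, "dy": 0, "dz": 30, "twist": 0},
    {"dx": 0, "dy": 0, "dz": 40, "twist": 0},
    {"dx": 10, "dy": 20, "dz": 30, "twist": 0},
    {"dx": 20, "dy": 35, "dz": 0, "twist": 0},
    {"dx": 20, "dy": 35, "dz": 0, "twist": 0},
    {"dx": 20, "dy": 35, "dz": 0, "twist": 0},
    {"dx": 20, "dy": 35, "dz": 0, "twist": 0},
    {"dx": 20, "dy": 35, "dz": 0, "twist": 0},
    {"dx": 0, "dy": 35, "dz": 0, "twist": 0},
  ],
)

```text
clock: 15.13
eef_pos: [535.9, -133.9, 167.7]
eef_rot: [0.0, -0.074, 0.997, -0.019]
contact_force: [1.7, -0.6, 0.2]
width: 29.9
```

```bash
python3 s.py
cat > both.py <<'E'
import sys
from h import *
k=sys.argv[1]
st,im=snap("scene","s"+k)
a=cv2.resize(im[200:320,270:420,::-1],None,fx=4,fy=4,interpolation=cv2.INTER_CUBIC)
cv2.imwrite(f"pics/s{k}z.png",a)
st,im=snap("top","t"+k)
b=cv2.resize(im[150:300,150:430,::-1],None,fx=2.8,fy=2.8,interpolation=cv2.INTER_CUBIC)
cv2.imwrite(f"pics/t{k}z.png",b)
for c in clips("top",im,st,13,150):
    p=c["c"]
    if 470<p[0]<660 and -180<p[1]<140: print("case",{k:np.round(v,2) for k,v in c.items()})
for c in clips("top",im,st,44,100):
    p=c["c"]
    if 370<p[0]<500 and p[1]<-200: print("pins",{k:np.round(v,2) for k,v in c.items()})
E
python3 both.py 7
```

```text
[ 535.9 -133.9  167.7] yaw 1.719 tilt [ 0.003  -0.0372] F [ 1.7 -0.6  0.2] w 29.9 clk 15.1333
case {'c': array([556.92,  78.27]), 'ang': np.float64(0.14), 'L': np.float64(79.2), 'W': np.float64(40.59), 'back': array([516.83,  72.45]), 'front': array([595.21,  83.82]), 'n': np.int32(257), 'tab': array([536.67,  75.47])}
pins {'c': array([ 425.69, -362.8 ]), 'ang': np.float64(0.27), 'L': np.float64(79.23), 'W': np.float64(39.58), 'back': array([ 394.34, -371.46]), 'front': array([ 470.72, -350.38]), 'n': np.int32(216), 'tab': array([ 411.23, -366.11])}
```

View pics/s7z.png

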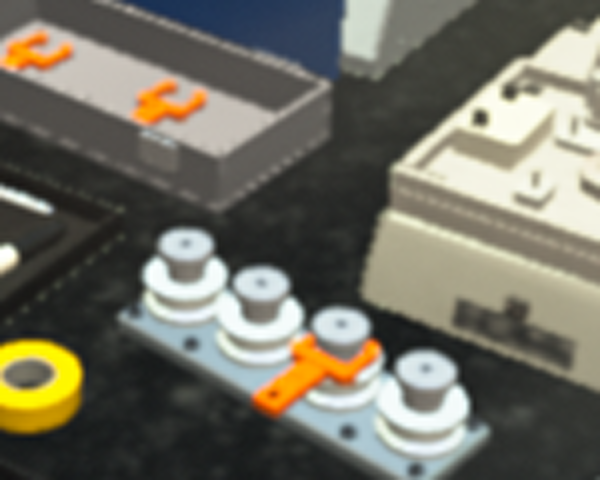

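View pics/t7z.png

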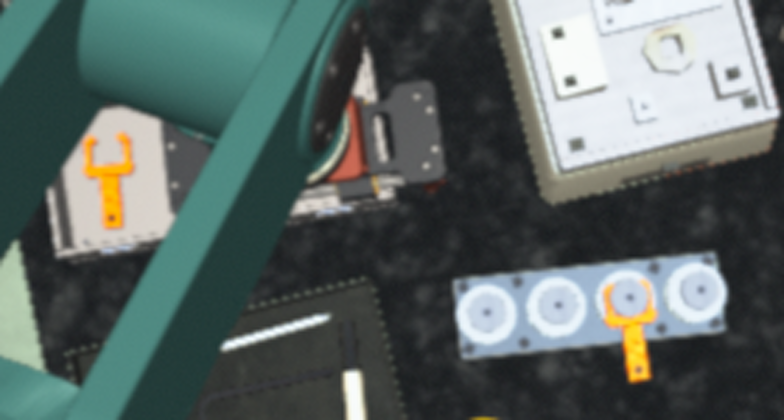

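The clip is seated on pin 3: its tab end is 66 mm from the pin axis, against 67 expected. Next is the middle clip.

Request:
play_rows(
  claw=38,
  steps=[
    {"dx": 5, "dy": 30, "dz": 0, "twist": 0},
    {"dx": 5, "dy": 30, "dz": -20, "twist": 0},
    {"dx": 0, "dy": 10, "dz": -20, "twist": 0},
    {"dx": 0, "dy": 0, "dz": 0, "twist": 0},
  ],
)

```text
clock: 15.57
eef_pos: [545.0, -57.9, 127.9]
eef_rot: [0.001, -0.078, 0.997, -0.018]
contact_force: [-0.2, -0.0, -0.1]
width: 38.1
```

```bash
python3 s.py
python3 - <<'E'
from h import *
st,im=snap("wrist","w12")
for c in clips("wrist",im,st,13,800):
  if 490<c["c"][0]<660: print({k:np.round(v,2) for k,v in c.items()})
E
```

```text
[545.  -57.9 127.9] yaw 1.726 tilt [ 0.0047 -0.0358] F [-0.2 -0.  -0.1] w 38.1 clk 15.5667
{'c': array([554.03,  75.79]), 'ang': np.float64(0.15), 'L': np.float64(81.61), 'W': np.float64(44.12), 'back': array([513.46,  69.68]), 'front': array([594.16,  81.83]), 'n': np.int32(3137), 'tab': array([533.68,  72.93])}
{'c': array([588.03, -44.55]), 'ang': np.float64(0.21), 'L': np.float64(81.76), 'W': np.float64(41.81), 'back': array([542.46, -54.21]), 'front': array([622.44, -37.25]), 'n': np.int32(1985), 'tab': array([565.88, -49.4 ])}
```

View pics/w12.png

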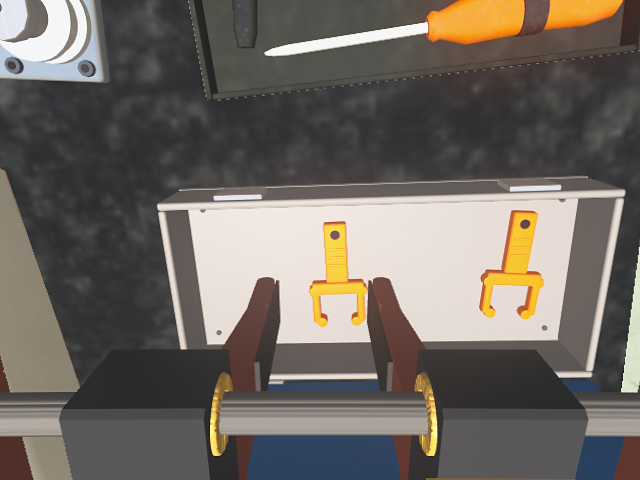

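Request:
play_rows(
  steps=[
    {"dx": 18, "dy": 8, "dz": -20, "twist": 0.065},
    {"dx": 0, "dy": 0, "dz": -30, "twist": 0},
    {"dx": 0, "dy": 0, "dz": -30, "twist": 0},
    {"dx": -2, "dy": 0, "dz": -10, "twist": 0},
    {"dx": 0, "dy": 0, "dz": 0, "twist": 0},
  ],
)

```text
clock: 16.03
eef_pos: [568.8, -58.1, 42.9]
eef_rot: [0.008, -0.11, 0.994, -0.021]
contact_force: [0.3, 0.0, -0.3]
width: 38.3
```

```bash
python3 s.py
python3 - <<'E'
from h import *
st,im=snap("wrist","w13")
E
```

```text
[568.8 -58.1  42.9] yaw 1.792 tilt [ 0.0208 -0.0405] F [ 0.3  0.  -0.3] w 38.3 clk 16.0333
```

View pics/w13.png

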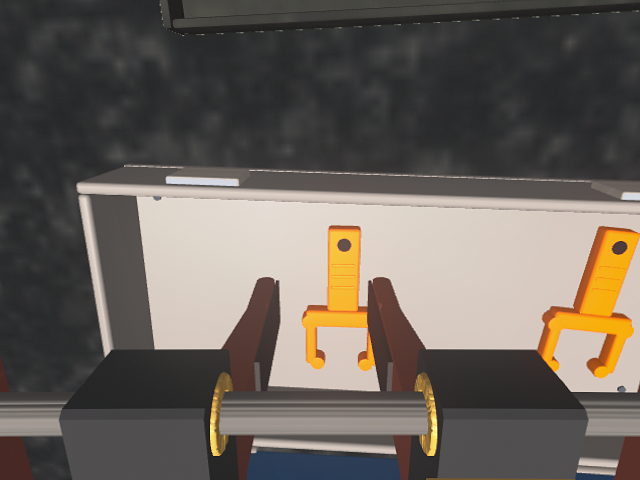

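Request:
play_rows(
  steps=[
    {"dx": -4, "dy": 4, "dz": 0, "twist": 0},
    {"dx": -2, "dy": 5, "dz": -10, "twist": 0},
    {"dx": 0, "dy": 1, "dz": -10, "twist": 0},
    {"dx": 0, "dy": 0, "dz": 0, "twist": 0},
  ],
)

```text
clock: 16.42
eef_pos: [566.8, -50.9, 27.4]
eef_rot: [0.013, -0.109, 0.994, -0.023]
contact_force: [1.1, 0.4, -0.2]
width: 38.1
```

```bash
python3 s.py
```

```text
[566.8 -50.9  27.4] yaw 1.788 tilt [ 0.0303 -0.0428] F [ 1.1  0.4 -0.2] w 38.1 clk 16.4167
```

Request:
play_rows(
  steps=[
    {"dx": 0, "dy": 0, "dz": 40, "twist": 0},
    {"dx": 0, "dy": 0, "dz": 40, "twist": 0},
    {"dx": 0, "dy": 0, "dz": 40, "twist": 0},
    {"dx": 0, "dy": 0, "dz": 0, "twist": 0},
  ],
)

```text
clock: 16.75
eef_pos: [563.5, -49.8, 148.5]
eef_rot: [0.009, -0.109, 0.994, -0.022]
contact_force: [1.1, -0.6, -0.4]
width: 37.8
```

```bash
python3 s.py
```

```text
[563.5 -49.8 148.5] yaw 1.79 tilt [ 0.022  -0.0413] F [ 1.1 -0.6 -0.4] w 37.8 clk 16.75
```

Request:
play_rows(
  steps=[
    {"dx": 0, "dy": 0, "dz": -8, "twist": 0},
    {"dx": 0, "dy": 0, "dz": -8, "twist": 0},
    {"dx": 0, "dy": 0, "dz": -8, "twist": 0},
    {"dx": 0, "dy": 0, "dz": -8, "twist": 0},
    {"dx": 0, "dy": 0, "dz": -8, "twist": 0},
    {"dx": 0, "dy": 0, "dz": -8, "twist": 0},
  ],
)

```text
clock: 17.25
eef_pos: [563.0, -49.3, 95.9]
eef_rot: [0.01, -0.11, 0.994, -0.022]
contact_force: [0.3, -0.7, 0.0]
width: 38.0
```

```bash
python3 s.py
```

```text
[563.  -49.3  95.9] yaw 1.791 tilt [ 0.024  -0.0416] F [ 0.3 -0.7  0. ] w 38.0 clk 17.25
```

Request:
play_rows(
  steps=[
    {"dx": 0, "dy": 0, "dz": -11, "twist": 0},
    {"dx": 0, "dy": 0, "dz": -11, "twist": 0},
    {"dx": 0, "dy": 0, "dz": -11, "twist": 0},
    {"dx": 0, "dy": 0, "dz": -11, "twist": 0},
    {"dx": 0, "dy": 0, "dz": -11, "twist": 0},
    {"dx": 0, "dy": 0, "dz": -10, "twist": 0},
    {"dx": 0, "dy": 0, "dz": -8, "twist": 0},
    {"dx": 0, "dy": 0, "dz": -4, "twist": 0},
  ],
)

```text
clock: 17.92
eef_pos: [555.7, -48.0, 5.4]
eef_rot: [0.001, -0.11, 0.994, -0.019]
contact_force: [-20.7, 3.8, 112.6]
width: 37.9
```

```bash
python3 s.py;python3 - <<'E'
from h import *
st,im=snap("wrist","w14")
E
```

```text
[555.7 -48.    5.4] yaw 1.791 tilt [ 0.0068 -0.0383] F [-20.7   3.8 112.6] w 37.9 clk 17.9167
```

View pics/w14.png

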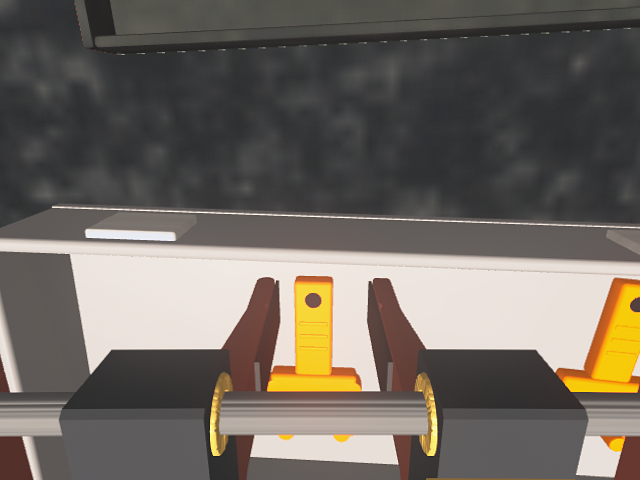

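Request:
play_rows(
  steps=[
    {"dx": 0, "dy": 0, "dz": 6, "twist": 0},
    {"dx": 0, "dy": 0, "dz": 0, "twist": 0},
  ],
)

```text
clock: 18.13
eef_pos: [555.9, -48.1, 12.8]
eef_rot: [0.002, -0.11, 0.994, -0.02]
contact_force: [0.1, -0.1, 0.4]
width: 38.0
```

```bash
python3 s.py;python3 - <<'E'
from h import *
st,im=snap("wrist","w15")
E
```

```text
[555.9 -48.1  12.8] yaw 1.791 tilt [ 0.0079 -0.0387] F [ 0.1 -0.1  0.4] w 38.0 clk 18.1333
```

View pics/w15.png

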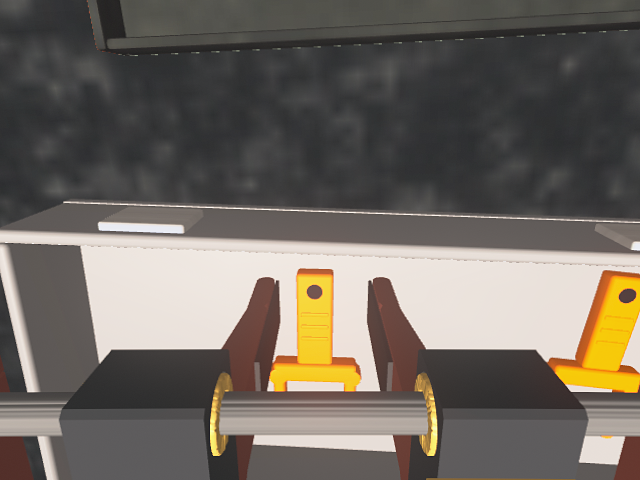

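Request:
play_rows(
  steps=[
    {"dx": 5, "dy": -1.5, "dz": -2, "twist": 0},
    {"dx": 2, "dy": -0.5, "dz": -2, "twist": 0},
    {"dx": 0, "dy": 0, "dz": 0, "twist": 0},
  ],
)

```text
clock: 18.43
eef_pos: [562.3, -50.0, 6.1]
eef_rot: [0.001, -0.11, 0.994, -0.019]
contact_force: [-2.4, 0.7, 9.1]
width: 38.2
```

```bash
python3 s.py
```

```text
[562.3 -50.    6.1] yaw 1.791 tilt [ 0.0054 -0.0381] F [-2.4  0.7  9.1] w 38.2 clk 18.4333
```

Request:
play_rows(
  steps=[
    {"dx": 0.5, "dy": 0, "dz": 1, "twist": 0},
    {"dx": 0, "dy": 0, "dz": 0, "twist": 0},
  ],
)

```text
clock: 18.6
eef_pos: [562.5, -50.0, 6.1]
eef_rot: [-0.0, -0.11, 0.994, -0.019]
contact_force: [-1.3, 1.5, 10.6]
width: 38.2
```

Request:
play_rows(
  claw=0,
  steps=[
    {"dx": 0, "dy": 0, "dz": 0, "twist": 0},
    {"dx": 0, "dy": 0, "dz": 0, "twist": 0},
    {"dx": 0, "dy": 0, "dz": 0, "twist": 0},
    {"dx": 0, "dy": 0, "dz": 0, "twist": 0},
    {"dx": 0, "dy": 0, "dz": 0, "twist": 0},
  ],
)

```text
clock: 19.02
eef_pos: [562.1, -48.0, 5.8]
eef_rot: [-0.001, -0.109, 0.994, -0.017]
contact_force: [-1.7, 0.1, 4.8]
width: 15.4
```

```bash
python3 s.py;python3 - <<'E'
from h import *
st,im=snap("wrist","w16")
E
```

```text
[562.1 -48.    5.8] yaw 1.79 tilt [ 0.0022 -0.0347] F [-1.7  0.1  4.8] w 15.4 clk 19.0167
```

View pics/w16.png

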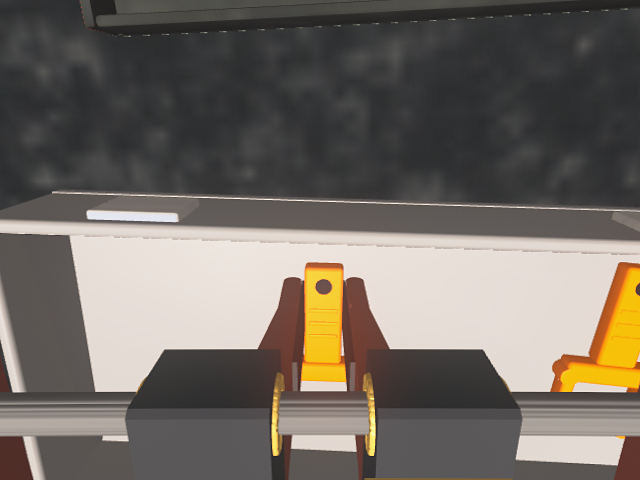

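Request:
play_rows(
  steps=[
    {"dx": 0, "dy": 0, "dz": 10, "twist": 0},
    {"dx": 0, "dy": 0, "dz": 20, "twist": 0},
    {"dx": 0, "dy": 0, "dz": 30, "twist": 0},
    {"dx": 0, "dy": 0, "dz": 30, "twist": 0},
    {"dx": -8, "dy": -11, "dz": 15, "twist": -0.02},
    {"dx": -20, "dy": -27, "dz": 0, "twist": -0.03},
    {"dx": -20, "dy": -27, "dz": 0, "twist": -0.02},
    {"dx": -20, "dy": -27, "dz": 0, "twist": 0},
    {"dx": -20, "dy": -27, "dz": 0, "twist": 0},
    {"dx": -20, "dy": -27, "dz": 0, "twist": 0},
  ],
)

```text
clock: 19.9
eef_pos: [453.4, -197.3, 119.3]
eef_rot: [0.001, -0.078, 0.997, -0.02]
contact_force: [-0.8, -0.8, 0.6]
width: 15.5
```

```bash
python3 s.py
```

```text
[ 453.4 -197.3  119.3] yaw 1.726 tilt [ 0.0044 -0.0395] F [-0.8 -0.8  0.6] w 15.5 clk 19.9
```

Request:
play_rows(
  steps=[
    {"dx": -20, "dy": -26, "dz": 0, "twist": 0},
    {"dx": -20, "dy": -26, "dz": 0, "twist": 0},
    {"dx": -20, "dy": -26, "dz": 0, "twist": 0},
    {"dx": -14, "dy": -18, "dz": 0, "twist": 0},
    {"dx": -8, "dy": -8, "dz": 0, "twist": 0},
    {"dx": 0, "dy": 0, "dz": 0, "twist": 0},
  ],
)

```text
clock: 20.4
eef_pos: [362.3, -311.9, 122.5]
eef_rot: [0.0, -0.075, 0.997, -0.023]
contact_force: [0.1, -0.4, -0.0]
width: 15.5
```

```bash
python3 s.py;python3 - <<'E'
from h import *
st,im=snap("wrist","w17")
E
```

```text
[ 362.3 -311.9  122.5] yaw 1.722 tilt [ 0.0039 -0.0454] F [ 0.1 -0.4 -0. ] w 15.5 clk 20.4
```

View pics/w17.png

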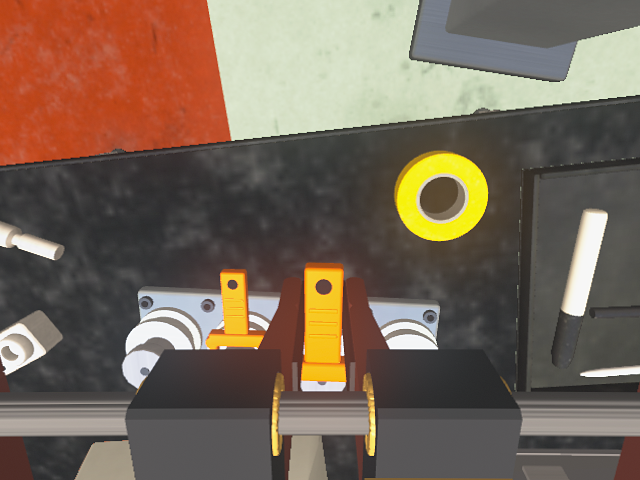

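Request:
play_rows(
  steps=[
    {"dx": 0, "dy": -4, "dz": -15, "twist": 0},
    {"dx": 0, "dy": 0, "dz": -15, "twist": 0},
    {"dx": 0, "dy": 0, "dz": -15, "twist": 0},
    {"dx": 0, "dy": 0, "dz": -10, "twist": 0},
    {"dx": 0, "dy": 0, "dz": -5, "twist": 0},
    {"dx": 0, "dy": 0, "dz": -3, "twist": 0},
    {"dx": 0, "dy": 0, "dz": 0, "twist": 0},
  ],
)

```text
clock: 21.03
eef_pos: [367.4, -312.6, 59.4]
eef_rot: [0.002, -0.077, 0.997, -0.024]
contact_force: [0.4, 0.6, -0.2]
width: 15.3
```

```bash
python3 s.py
```

```text
[ 367.4 -312.6   59.4] yaw 1.724 tilt [ 0.008  -0.0475] F [ 0.4  0.6 -0.2] w 15.3 clk 21.0333
```

Request:
play_rows(
  steps=[
    {"dx": -5, "dy": -2.5, "dz": -8, "twist": 0},
    {"dx": -2, "dy": -1, "dz": -6, "twist": 0},
    {"dx": 0, "dy": 0, "dz": -3, "twist": 0},
    {"dx": 0, "dy": 0, "dz": -1, "twist": 0},
    {"dx": 0, "dy": 0, "dz": 0, "twist": 0},
  ],
)

```text
clock: 21.45
eef_pos: [361.1, -316.6, 41.1]
eef_rot: [0.003, -0.077, 0.997, -0.025]
contact_force: [0.1, -0.8, -0.5]
width: 15.8
```

```bash
python3 s.py
python3 - <<'E'
from h import *
st,im=snap("scene","s9")
cv2.imwrite("pics/s9z.png",cv2.resize(im[200:350,250:450,::-1],None,fx=4,fy=4,interpolation=cv2.INTER_CUBIC))
E
```

```text
[ 361.1 -316.6   41.1] yaw 1.726 tilt [ 0.0099 -0.0494] F [ 0.1 -0.8 -0.5] w 15.8 clk 21.45
```

View pics/s9z.png

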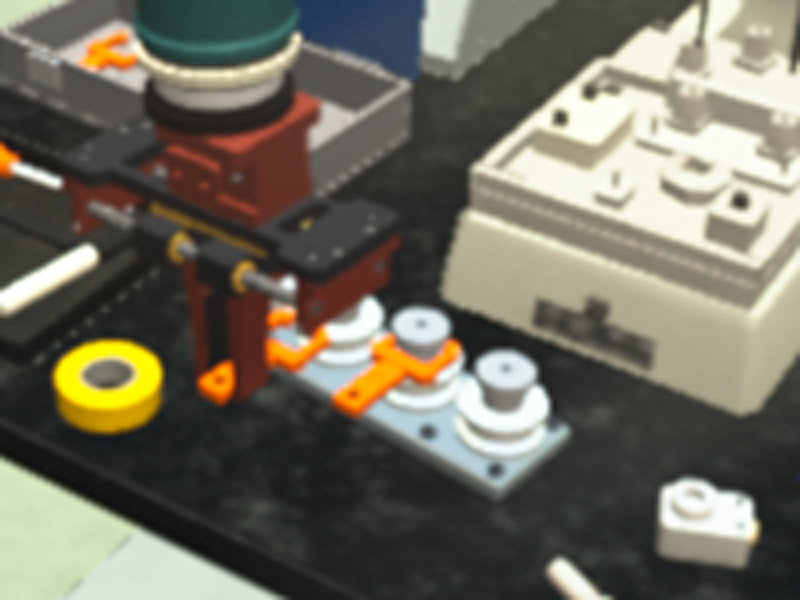

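Request:
play_rows(
  steps=[
    {"dx": 3, "dy": 0.5, "dz": -2, "twist": 0},
    {"dx": 4, "dy": 0.7, "dz": -0.5, "twist": 0},
    {"dx": 4, "dy": 0.6, "dz": 0, "twist": 0},
    {"dx": 4, "dy": 0.6, "dz": 0, "twist": 0},
  ],
)

```text
clock: 21.83
eef_pos: [377.1, -314.5, 39.1]
eef_rot: [0.003, -0.077, 0.997, -0.025]
contact_force: [-0.4, -0.1, -0.6]
width: 15.6
```

```bash
python3 s.py
```

```text
[ 377.1 -314.5   39.1] yaw 1.724 tilt [ 0.0104 -0.0501] F [-0.4 -0.1 -0.6] w 15.6 clk 21.8333
```

Request:
play_rows(
  steps=[
    {"dx": 4, "dy": 0.8, "dz": 0, "twist": 0},
    {"dx": 4, "dy": 0.8, "dz": 0, "twist": 0},
    {"dx": 4, "dy": 0.6, "dz": 0, "twist": 0},
  ],
)

```text
clock: 22.08
eef_pos: [387.4, -310.4, 38.5]
eef_rot: [0.0, -0.078, 0.997, -0.024]
contact_force: [-12.2, -3.6, 0.2]
width: 15.8
```

Request:
play_rows(
  steps=[
    {"dx": 4, "dy": 0.5, "dz": 0, "twist": 0},
    {"dx": 4, "dy": 0.5, "dz": 0, "twist": 0},
  ],
)

```text
clock: 22.25
eef_pos: [391.2, -308.1, 37.7]
eef_rot: [-0.004, -0.079, 0.997, -0.022]
contact_force: [-7.9, -5.3, 0.4]
width: 15.8
```

Request:
play_rows(
  steps=[
    {"dx": 5, "dy": -1, "dz": 0.5, "twist": 0},
    {"dx": 5, "dy": -1, "dz": 0.5, "twist": 0},
  ],
)

```text
clock: 22.42
eef_pos: [398.1, -309.6, 38.0]
eef_rot: [-0.008, -0.08, 0.997, -0.021]
contact_force: [-2.4, -1.5, 0.1]
width: 15.7
```

Request:
play_rows(
  steps=[
    {"dx": 5, "dy": 0.3, "dz": 0.5, "twist": 0},
    {"dx": 5, "dy": 0.3, "dz": 0.5, "twist": 0},
  ],
)

```text
clock: 22.58
eef_pos: [405.4, -308.7, 38.5]
eef_rot: [-0.011, -0.081, 0.996, -0.021]
contact_force: [-25.9, -13.1, 2.8]
width: 15.8
```

```bash
python3 s.py;python3 - <<'E'
from h import *
st,im=snap("wrist","w18")
E
```

```text
[ 405.4 -308.7   38.5] yaw 1.733 tilt [-0.0191 -0.0429] F [-25.9 -13.1   2.8] w 15.8 clk 22.5833
```

View pics/w18.png

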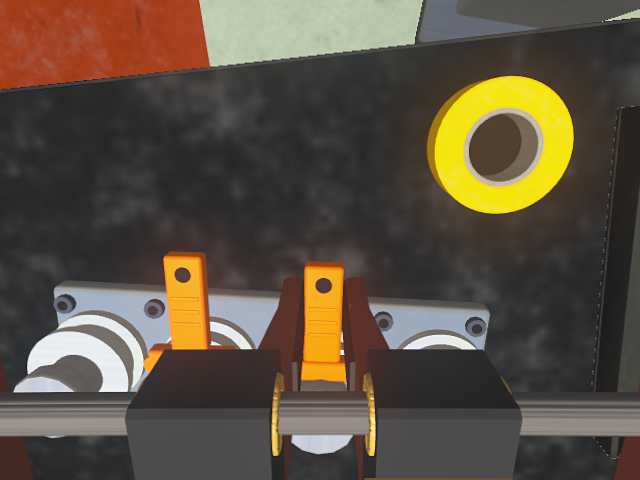

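Request:
play_rows(
  claw=30,
  steps=[
    {"dx": -0.5, "dy": -0.3, "dz": 0, "twist": 0},
    {"dx": 0, "dy": 0, "dz": 0, "twist": 0},
    {"dx": 0, "dy": 0, "dz": 0, "twist": 0},
    {"dx": 0, "dy": 0, "dz": 30, "twist": 0},
    {"dx": 0, "dy": 0, "dz": 40, "twist": 0},
    {"dx": 0, "dy": 0, "dz": 40, "twist": 0},
    {"dx": 0, "dy": 0, "dz": 0, "twist": 0},
  ],
)

```text
clock: 23.22
eef_pos: [406.9, -306.8, 150.7]
eef_rot: [-0.012, -0.082, 0.996, -0.019]
contact_force: [0.0, -0.5, 0.2]
width: 30.2
```

```bash
python3 s.py; python3 both.py 10
```

```text
[ 406.9 -306.8  150.7] yaw 1.735 tilt [-0.0206 -0.039 ] F [ 0.  -0.5  0.2] w 30.2 clk 23.2167
case {'c': array([556.6 ,  78.09]), 'ang': np.float64(0.14), 'L': np.float64(79.11), 'W': np.float64(40.59), 'back': array([516.78,  72.61]), 'front': array([595.16,  83.4 ]), 'n': np.int32(251), 'tab': array([536.62,  75.39])}
```

View pics/s10z.png

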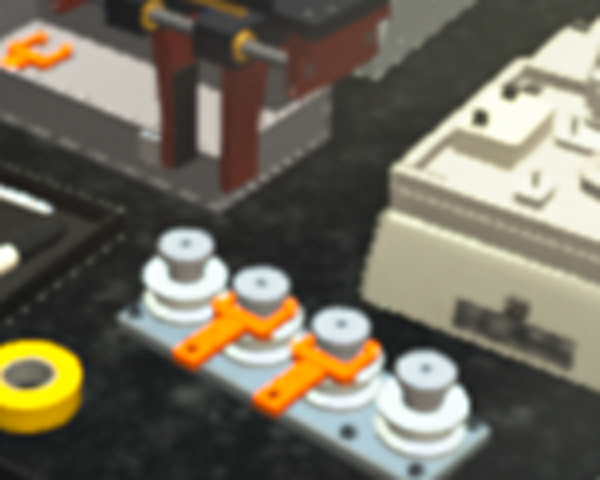

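Request:
play_rows(
  claw=36,
  steps=[
    {"dx": 11, "dy": 34, "dz": 0, "twist": -0.024},
    {"dx": 11, "dy": 34, "dz": 0, "twist": 0},
    {"dx": 11, "dy": 34, "dz": 0, "twist": 0},
    {"dx": 11, "dy": 34, "dz": 0, "twist": 0},
    {"dx": 11, "dy": 34, "dz": 0, "twist": 0},
    {"dx": 11, "dy": 34, "dz": 0, "twist": 0},
    {"dx": 11, "dy": 34, "dz": 0, "twist": 0},
    {"dx": 11, "dy": 34, "dz": 0, "twist": 0},
    {"dx": 11, "dy": 34, "dz": 0, "twist": 0},
    {"dx": 8, "dy": 25, "dz": 0, "twist": 0},
  ],
)

```text
clock: 24.15
eef_pos: [507.3, 39.1, 132.4]
eef_rot: [-0.021, -0.063, 0.998, -0.013]
contact_force: [0.5, -0.3, 0.3]
width: 36.2
```

```bash
python3 s.py
```

```text
[507.3  39.1 132.4] yaw 1.698 tilt [-0.0402 -0.0295] F [ 0.5 -0.3  0.3] w 36.2 clk 24.15
```

Request:
play_rows(
  steps=[
    {"dx": 10, "dy": 18, "dz": -8, "twist": 0.013},
    {"dx": 8, "dy": 10, "dz": -12, "twist": 0},
    {"dx": 4, "dy": 4, "dz": -12, "twist": 0},
    {"dx": 0, "dy": 0, "dz": -12, "twist": 0},
    {"dx": 0, "dy": 0, "dz": -8, "twist": 0},
    {"dx": 0, "dy": 0, "dz": 0, "twist": 0},
  ],
)

```text
clock: 24.65
eef_pos: [526.0, 80.7, 68.7]
eef_rot: [-0.026, -0.074, 0.997, -0.012]
contact_force: [-0.7, -0.6, -0.1]
width: 36.0
```

```bash
python3 s.py
python3 - <<'E'
from h import *
st,im=snap("wrist","w19")
for c in clips("wrist",im,st,13,800):
  if 490<c["c"][0]<660: print({k:np.round(v,2) for k,v in c.items()})
E
```

```text
[526.   80.7  68.7] yaw 1.72 tilt [-0.05  -0.028] F [-0.7 -0.6 -0.1] w 36.0 clk 24.65
{'c': array([554.62,  78.06]), 'ang': np.float64(0.12), 'L': np.float64(82.23), 'W': np.float64(39.9), 'back': array([512.84,  73.05]), 'front': array([594.48,  82.85]), 'n': np.int32(3867), 'tab': array([533.7 ,  75.29])}
```

View pics/w19.png

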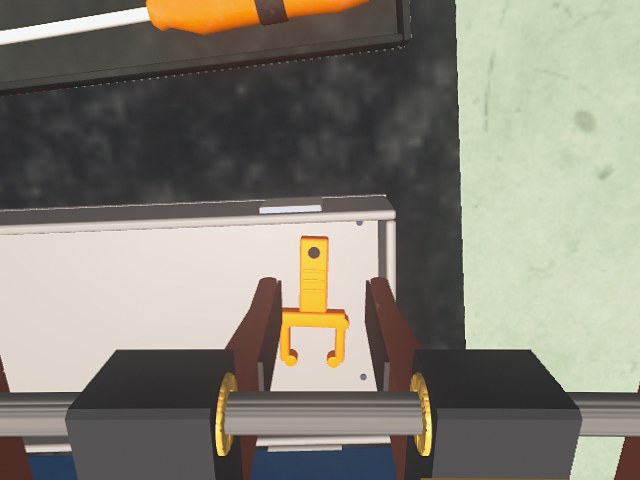

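Request:
play_rows(
  steps=[
    {"dx": 4, "dy": -3, "dz": 15, "twist": 0},
    {"dx": 3, "dy": -2, "dz": 25, "twist": 0},
    {"dx": 0, "dy": 0, "dz": 25, "twist": 0},
    {"dx": 0, "dy": 0, "dz": 15, "twist": 0},
    {"dx": 0, "dy": 0, "dz": 8, "twist": 0},
    {"dx": 0, "dy": 0, "dz": 3, "twist": 0},
    {"dx": 0, "dy": 0, "dz": 0, "twist": 0},
  ],
)

```text
clock: 25.28
eef_pos: [528.8, 70.7, 162.7]
eef_rot: [-0.03, -0.071, 0.997, -0.012]
contact_force: [0.2, 1.0, -0.3]
width: 35.8
```

```bash
python3 s.py
```

```text
[528.8  70.7 162.7] yaw 1.714 tilt [-0.0572 -0.0283] F [ 0.2  1.  -0.3] w 35.8 clk 25.2833
```

Request:
play_rows(
  steps=[
    {"dx": 0, "dy": 0, "dz": -40, "twist": 0},
    {"dx": 0, "dy": 0, "dz": -40, "twist": 0},
    {"dx": 0, "dy": 0, "dz": 0, "twist": 0},
  ],
)

```text
clock: 25.53
eef_pos: [531.1, 70.1, 82.4]
eef_rot: [-0.026, -0.07, 0.997, -0.012]
contact_force: [-1.8, -0.8, -0.1]
width: 35.8
```

```bash
python3 s.py
```

```text
[531.1  70.1  82.4] yaw 1.712 tilt [-0.0494 -0.0281] F [-1.8 -0.8 -0.1] w 35.8 clk 25.5333
```

Request:
play_rows(
  steps=[
    {"dx": 3, "dy": 5, "dz": -30, "twist": 0},
    {"dx": 0, "dy": 0, "dz": -30, "twist": 0},
    {"dx": 0, "dy": 0, "dz": 0, "twist": 0},
    {"dx": 0, "dy": 0, "dz": 0, "twist": 0},
  ],
)

```text
clock: 25.87
eef_pos: [532.5, 74.7, 21.1]
eef_rot: [-0.028, -0.07, 0.997, -0.012]
contact_force: [1.3, 0.0, 0.2]
width: 35.7
```

```bash
python3 s.py
```

```text
[532.5  74.7  21.1] yaw 1.712 tilt [-0.0548 -0.0284] F [1.3 0.  0.2] w 35.7 clk 25.8667
```

Request:
play_rows(
  steps=[
    {"dx": 1.5, "dy": 0, "dz": -7, "twist": 0},
    {"dx": 0, "dy": 0, "dz": -4, "twist": 0},
    {"dx": 0, "dy": 0, "dz": -1, "twist": 0},
    {"dx": 0, "dy": 0, "dz": 0, "twist": 0},
  ],
)

```text
clock: 26.2
eef_pos: [536.9, 74.6, 13.3]
eef_rot: [-0.026, -0.07, 0.997, -0.012]
contact_force: [-0.3, 1.1, 0.6]
width: 35.7
```

```bash
python3 s.py
```

```text
[536.9  74.6  13.3] yaw 1.711 tilt [-0.0496 -0.0284] F [-0.3  1.1  0.6] w 35.7 clk 26.2
```

Request:
play_rows(
  steps=[
    {"dx": -1.5, "dy": 0, "dz": -4, "twist": 0},
    {"dx": -1, "dy": 0, "dz": -2, "twist": 0},
    {"dx": 0, "dy": 0, "dz": 0, "twist": 0},
  ],
)

```text
clock: 26.45
eef_pos: [536.0, 74.6, 9.0]
eef_rot: [-0.024, -0.07, 0.997, -0.013]
contact_force: [-0.2, 0.8, 0.9]
width: 36.1
```

```bash
python3 s.py
```

```text
[536.   74.6   9. ] yaw 1.711 tilt [-0.0454 -0.0283] F [-0.2  0.8  0.9] w 36.1 clk 26.45
```

Request:
play_rows(
  steps=[
    {"dx": -1.5, "dy": 0, "dz": -1.5, "twist": 0},
    {"dx": 0, "dy": 0, "dz": 0, "twist": 0},
  ],
)

```text
clock: 26.62
eef_pos: [534.4, 74.6, 7.8]
eef_rot: [-0.023, -0.07, 0.997, -0.013]
contact_force: [-0.5, -0.0, -0.5]
width: 35.7
```

Request:
play_rows(
  claw=0,
  steps=[
    {"dx": 0, "dy": 0, "dz": 0, "twist": 0},
    {"dx": 0, "dy": 0, "dz": 0, "twist": 0},
    {"dx": 0, "dy": 0, "dz": 0, "twist": 0},
    {"dx": 0, "dy": 0, "dz": 0, "twist": 0},
    {"dx": 0, "dy": 0, "dz": 0, "twist": 0},
  ],
)

```text
clock: 27.03
eef_pos: [534.2, 74.6, 7.7]
eef_rot: [-0.024, -0.07, 0.997, -0.013]
contact_force: [1.0, -0.6, -0.3]
width: 15.4
```

```bash
python3 s.py;python3 - <<'E'
from h import *
st,im=snap("wrist","w20")
E
```

```text
[534.2  74.6   7.7] yaw 1.711 tilt [-0.0453 -0.0283] F [ 1.  -0.6 -0.3] w 15.4 clk 27.0333
```

View pics/w20.png

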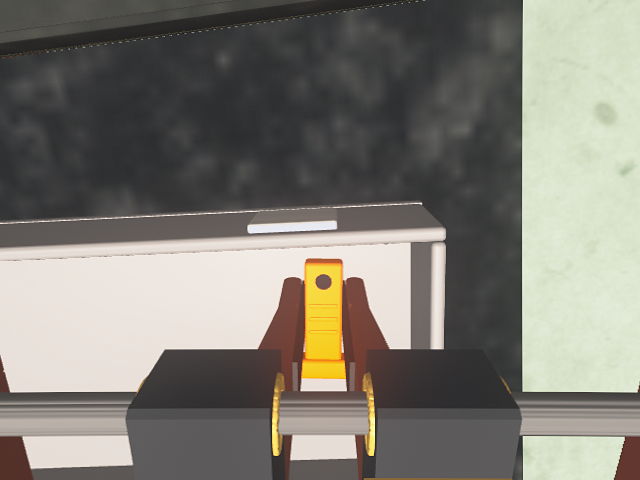

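Request:
play_rows(
  steps=[
    {"dx": 0, "dy": 0, "dz": 10, "twist": 0},
    {"dx": 0, "dy": 0, "dz": 20, "twist": 0},
    {"dx": 0, "dy": 0, "dz": 30, "twist": 0},
    {"dx": 0, "dy": 0, "dz": 30, "twist": 0},
    {"dx": -9, "dy": -15, "dz": 15, "twist": 0},
    {"dx": -16, "dy": -30, "dz": 0, "twist": 0},
    {"dx": -16, "dy": -30, "dz": 0, "twist": 0},
    {"dx": -16, "dy": -30, "dz": 0, "twist": 0},
    {"dx": -16, "dy": -30, "dz": 0, "twist": 0},
    {"dx": -16, "dy": -30, "dz": 0, "twist": 0},
  ],
)

```text
clock: 27.92
eef_pos: [446.3, -91.1, 124.3]
eef_rot: [-0.019, -0.075, 0.997, -0.013]
contact_force: [0.3, -0.2, -0.2]
width: 15.2
```

```bash
python3 s.py
```

```text
[446.3 -91.1 124.3] yaw 1.721 tilt [-0.0355 -0.0295] F [ 0.3 -0.2 -0.2] w 15.2 clk 27.9167
```

Request:
play_rows(
  steps=[
    {"dx": -16, "dy": -29, "dz": 0, "twist": 0},
    {"dx": -16, "dy": -29, "dz": 0, "twist": 0},
    {"dx": -16, "dy": -29, "dz": 0, "twist": 0},
    {"dx": -16, "dy": -29, "dz": 0, "twist": 0},
    {"dx": -12, "dy": -22, "dz": 0, "twist": 0},
    {"dx": -6, "dy": -12, "dz": 0, "twist": 0},
    {"dx": 0, "dy": 0, "dz": 0, "twist": 0},
  ],
)

```text
clock: 28.5
eef_pos: [357.2, -252.8, 130.2]
eef_rot: [-0.017, -0.073, 0.997, -0.016]
contact_force: [-0.5, -0.6, 0.1]
width: 15.2
```

```bash
python3 s.py;python3 - <<'E'
from h import *
st,im=snap("wrist","w21")
E
```

```text
[ 357.2 -252.8  130.2] yaw 1.717 tilt [-0.0307 -0.0353] F [-0.5 -0.6  0.1] w 15.2 clk 28.5
```

View pics/w21.png

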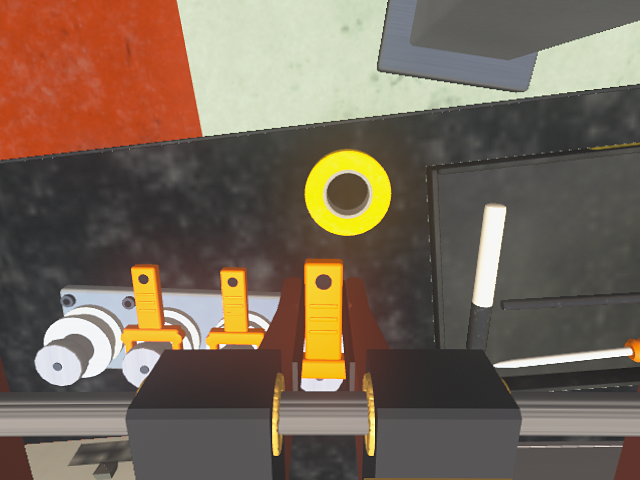

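Request:
play_rows(
  steps=[
    {"dx": -1, "dy": -4, "dz": -20, "twist": 0},
    {"dx": 0, "dy": -1, "dz": -20, "twist": 0},
    {"dx": 0, "dy": 0, "dz": -15, "twist": 0},
    {"dx": 0, "dy": 0, "dz": -10, "twist": 0},
    {"dx": 0, "dy": 0, "dz": -3, "twist": 0},
    {"dx": 0, "dy": 0, "dz": 0, "twist": 0},
  ],
)

```text
clock: 29.05
eef_pos: [360.1, -253.5, 62.8]
eef_rot: [-0.014, -0.073, 0.997, -0.017]
contact_force: [-0.4, -0.0, -0.7]
width: 15.6
```

```bash
python3 s.py
```

```text
[ 360.1 -253.5   62.8] yaw 1.718 tilt [-0.0255 -0.0365] F [-0.4 -0.  -0.7] w 15.6 clk 29.05
```

Request:
play_rows(
  steps=[
    {"dx": -3, "dy": -3, "dz": -9, "twist": 0},
    {"dx": -2, "dy": -2, "dz": -6, "twist": 0},
    {"dx": 0, "dy": -0.5, "dz": -4, "twist": 0},
    {"dx": 0, "dy": 0, "dz": -1, "twist": 0},
    {"dx": 0, "dy": 0, "dz": 0, "twist": 0},
  ],
)

```text
clock: 29.47
eef_pos: [357.5, -257.8, 44.3]
eef_rot: [-0.013, -0.075, 0.997, -0.018]
contact_force: [-0.4, -0.5, -0.4]
width: 15.6
```

```bash
python3 s.py
python3 - <<'E'
from h import *
st,im=snap("scene","s11")
cv2.imwrite("pics/s11z.png",cv2.resize(im[200:350,250:450,::-1],None,fx=4,fy=4,interpolation=cv2.INTER_CUBIC))
E
```

```text
[ 357.5 -257.8   44.3] yaw 1.721 tilt [-0.0229 -0.038 ] F [-0.4 -0.5 -0.4] w 15.6 clk 29.4667
```

View pics/s11z.png

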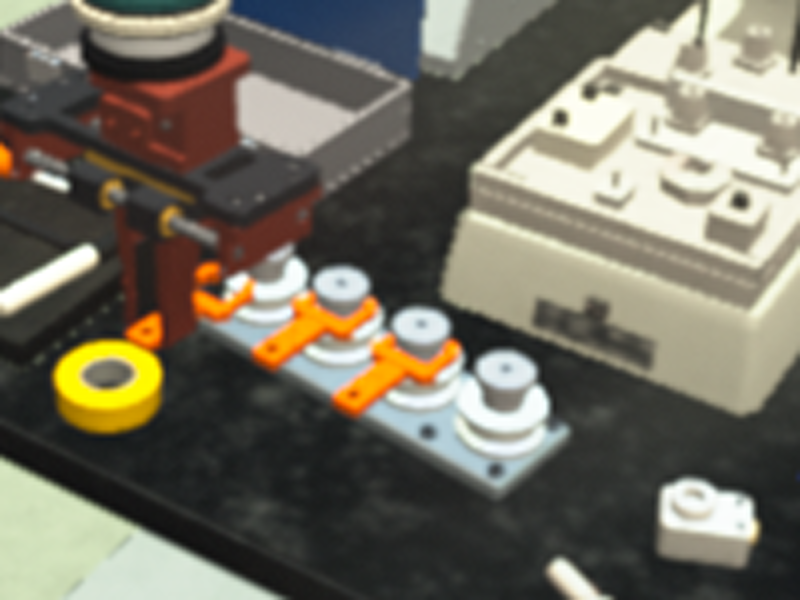

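Request:
play_rows(
  steps=[
    {"dx": 2, "dy": 0, "dz": -3, "twist": 0},
    {"dx": 3, "dy": 0.4, "dz": -1.5, "twist": 0},
    {"dx": 4, "dy": 0.6, "dz": 0, "twist": 0},
    {"dx": 4, "dy": 0.6, "dz": 0, "twist": 0},
  ],
)

```text
clock: 29.85
eef_pos: [371.7, -256.5, 40.5]
eef_rot: [-0.012, -0.074, 0.997, -0.019]
contact_force: [-0.2, 0.1, 0.2]
width: 15.1
```

```bash
python3 s.py
```

```text
[ 371.7 -256.5   40.5] yaw 1.719 tilt [-0.0216 -0.0391] F [-0.2  0.1  0.2] w 15.1 clk 29.85
```

Request:
play_rows(
  steps=[
    {"dx": 4, "dy": 0.6, "dz": -0.7, "twist": 0},
    {"dx": 4, "dy": 0.6, "dz": 0, "twist": 0},
    {"dx": 4, "dy": 0.5, "dz": 0, "twist": 0},
  ],
)

```text
clock: 30.1
eef_pos: [381.4, -252.9, 39.1]
eef_rot: [-0.016, -0.075, 0.997, -0.017]
contact_force: [-12.5, -4.7, 0.5]
width: 15.6
```

Request:
play_rows(
  steps=[
    {"dx": 4, "dy": 0.3, "dz": 0, "twist": 0},
    {"dx": 4, "dy": 0.3, "dz": 0, "twist": 0},
  ],
)

```text
clock: 30.27
eef_pos: [384.5, -251.0, 38.2]
eef_rot: [-0.021, -0.076, 0.997, -0.015]
contact_force: [-10.8, -7.5, 2.3]
width: 15.7
```

Request:
play_rows(
  steps=[
    {"dx": 5, "dy": -1, "dz": 0.8, "twist": 0},
    {"dx": 5, "dy": -1, "dz": 0.8, "twist": 0},
  ],
)

```text
clock: 30.43
eef_pos: [390.4, -252.2, 39.1]
eef_rot: [-0.026, -0.077, 0.997, -0.014]
contact_force: [-5.0, -2.2, -1.0]
width: 15.8
```

Request:
play_rows(
  steps=[
    {"dx": 5, "dy": 0.3, "dz": 0.5, "twist": 0},
    {"dx": 5, "dy": 0.3, "dz": 0.5, "twist": 0},
  ],
)

```text
clock: 30.6
eef_pos: [399.0, -251.4, 39.7]
eef_rot: [-0.028, -0.077, 0.997, -0.013]
contact_force: [-17.8, -6.2, 0.4]
width: 16.0
```

```bash
python3 s.py;python3 - <<'E'
from h import *
st,im=snap("wrist","w22")
E
```

```text
[ 399.  -251.4   39.7] yaw 1.726 tilt [-0.0535 -0.0312] F [-17.8  -6.2   0.4] w 16.0 clk 30.6
```

View pics/w22.png

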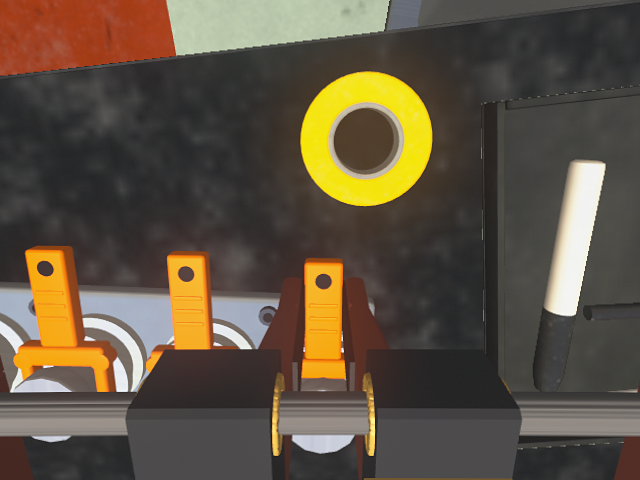

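Request:
play_rows(
  steps=[
    {"dx": 1.5, "dy": 0.2, "dz": 0, "twist": 0},
    {"dx": 0, "dy": 0, "dz": 0, "twist": 0},
  ],
)

```text
clock: 30.82
eef_pos: [398.4, -250.7, 39.4]
eef_rot: [-0.031, -0.079, 0.996, -0.013]
contact_force: [-0.9, -1.1, 0.2]
width: 15.5
```

Request:
play_rows(
  claw=30,
  steps=[
    {"dx": 0, "dy": 0, "dz": 0, "twist": 0},
    {"dx": 0, "dy": 0, "dz": 0, "twist": 0},
    {"dx": 0, "dy": 0, "dz": 0, "twist": 0},
    {"dx": 0, "dy": 0, "dz": 30, "twist": 0},
    {"dx": 0, "dy": 0, "dz": 40, "twist": 0},
    {"dx": 0, "dy": 0, "dz": 40, "twist": 0},
    {"dx": 0, "dy": 0, "dz": 40, "twist": 0},
    {"dx": 8, "dy": 35, "dz": 20, "twist": 0},
    {"dx": 8, "dy": 35, "dz": 10, "twist": 0},
    {"dx": 8, "dy": 35, "dz": 0, "twist": 0},
  ],
)

```text
clock: 31.65
eef_pos: [427.1, -147.2, 228.2]
eef_rot: [-0.027, -0.074, 0.997, -0.013]
contact_force: [1.4, 1.2, 0.3]
width: 30.3
```

Request:
play_rows(
  steps=[
    {"dx": 8, "dy": 35, "dz": 0, "twist": 0},
    {"dx": 8, "dy": 35, "dz": 0, "twist": 0},
    {"dx": 8, "dy": 35, "dz": 0, "twist": 0},
    {"dx": 8, "dy": 35, "dz": 0, "twist": 0},
    {"dx": 0, "dy": 20, "dz": 0, "twist": 0},
    {"dx": 0, "dy": 0, "dz": 0, "twist": 0},
  ],
)

```text
clock: 32.15
eef_pos: [464.3, 26.7, 233.0]
eef_rot: [-0.019, -0.076, 0.997, -0.013]
contact_force: [-0.2, -0.8, -0.2]
width: 30.3
```

```bash
python3 s.py; python3 both.py 12
python3 - <<'E'
from h import *
st,im=snap("wrist","w23")
E
```

```text
[464.3  26.7 233. ] yaw 1.723 tilt [-0.0365 -0.0283] F [-0.2 -0.8 -0.2] w 30.3 clk 32.15
pins {'c': array([ 426.14, -362.83]), 'ang': np.float64(0.27), 'L': np.float64(80.86), 'W': np.float64(39.58), 'back': array([ 394.37, -371.53]), 'front': array([ 472.36, -350.17]), 'n': np.int32(217), 'tab': array([ 411.1 , -366.18])}
pins {'c': array([ 417.93, -304.9 ]), 'ang': np.float64(0.26), 'L': np.float64(80.15), 'W': np.float64(39.49), 'back': array([ 386.92, -313.08]), 'front': array([ 464.42, -292.64]), 'n': np.int32(216), 'tab': array([ 404.21, -307.7 ])}
pins {'c': array([ 411.8 , -246.69]), 'ang': np.float64(0.25), 'L': np.float64(79.97), 'W': np.float64(39.42), 'back': array([ 379.48, -254.8 ]), 'front': array([ 457.05, -235.34]), 'n': np.int32(229), 'tab': array([ 397.66, -249.6 ])}
```

View pics/s12z.png

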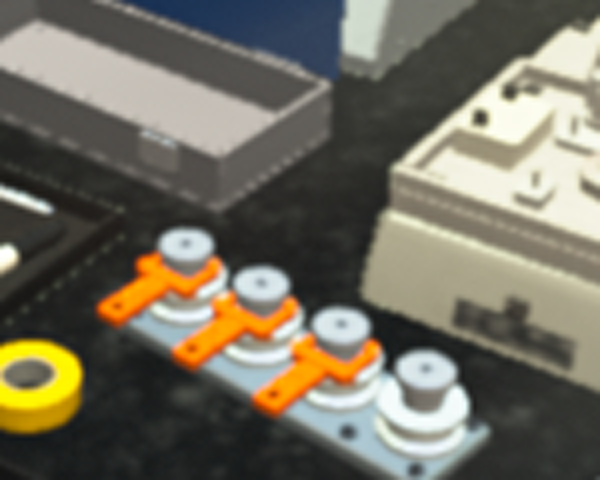

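View pics/t12z.png

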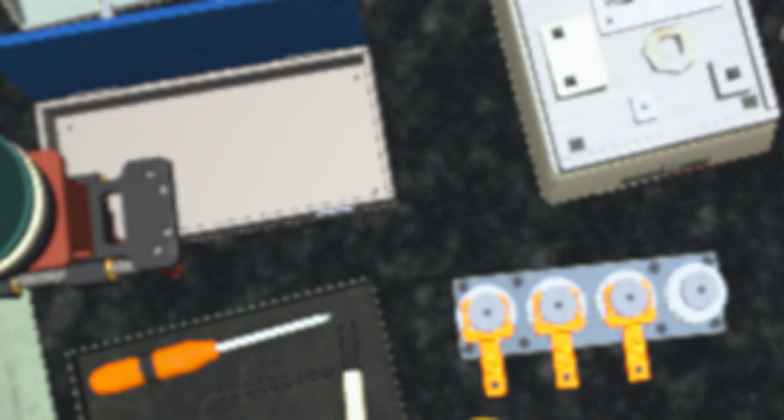

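View pics/w23.png

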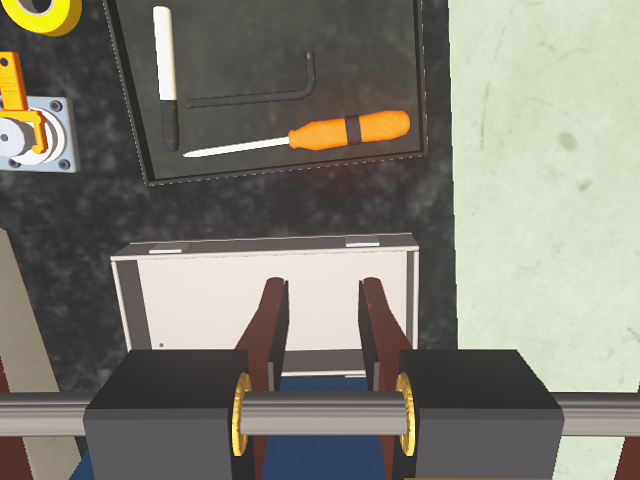

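All three clips are seated: the tab ends are 67.2, 67.0 and 66.4 mm from the pin axes, against 67 expected. The case is empty. Next I'll shut the lid by straddling its free edge, clear of the handle.

Request:
play_rows(
  claw=46,
  steps=[
    {"dx": 10, "dy": 4, "dz": 0, "twist": -0.118},
    {"dx": 10, "dy": 4, "dz": 0, "twist": -0.118},
    {"dx": 10, "dy": 4, "dz": 0, "twist": -0.118},
    {"dx": 10, "dy": 4, "dz": 0, "twist": -0.118},
    {"dx": 10, "dy": 4, "dz": 0, "twist": -0.118},
    {"dx": 10, "dy": 4, "dz": 0, "twist": -0.118},
    {"dx": 10, "dy": 4, "dz": 0, "twist": -0.118},
    {"dx": 10, "dy": 4, "dz": 0, "twist": -0.118},
    {"dx": 10, "dy": 4, "dz": 0, "twist": -0.118},
    {"dx": 10, "dy": 4, "dz": 0, "twist": -0.118},
  ],
)

```text
clock: 33.13
eef_pos: [565.8, 44.5, 231.8]
eef_rot: [-0.026, 0.521, 0.853, -0.002]
contact_force: [0.5, -0.7, 0.6]
width: 45.8
```

```bash
python3 s.py
```

```text
[565.8  44.5 231.8] yaw 0.476 tilt [-0.0468  0.0231] F [ 0.5 -0.7  0.6] w 45.8 clk 33.1333
```

Request:
play_rows(
  steps=[
    {"dx": 12, "dy": 8, "dz": 0, "twist": -0.1},
    {"dx": 14, "dy": 8, "dz": 0, "twist": -0.1},
    {"dx": 14, "dy": 8, "dz": 0, "twist": -0.08},
    {"dx": 14, "dy": 8, "dz": 0, "twist": 0},
    {"dx": 8, "dy": 4, "dz": 0, "twist": 0},
    {"dx": 4, "dy": 0, "dz": 0, "twist": 0},
    {"dx": 0, "dy": 0, "dz": 0, "twist": 0},
  ],
)

```text
clock: 33.72
eef_pos: [636.7, 66.1, 230.1]
eef_rot: [-0.026, 0.649, 0.76, -0.0]
contact_force: [0.6, 1.5, -0.3]
width: 46.1
```

```bash
python3 s.py
python3 - <<'E'
from h import *
st,im=snap("wrist","w24"); print(proj("wrist",[[639.5,81.8,175]],st))
E
```

```text
[636.7  66.1 230.1] yaw 0.159 tilt [-0.0391  0.033 ] F [ 0.6  1.5 -0.3] w 46.1 clk 33.7167
[[336.58206384 232.61079634]]
```

View pics/w24.png

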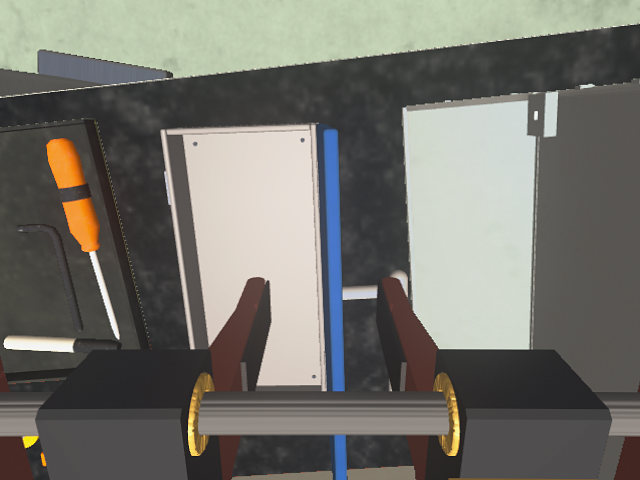

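Request:
play_rows(
  steps=[
    {"dx": 2, "dy": 10, "dz": 0, "twist": 0.03},
    {"dx": 1, "dy": 7, "dz": 0, "twist": 0},
    {"dx": 0, "dy": 0, "dz": -10, "twist": 0},
    {"dx": 0, "dy": 0, "dz": -10, "twist": 0},
    {"dx": 0, "dy": 0, "dz": -5, "twist": 0},
    {"dx": 0, "dy": 0, "dz": 0, "twist": 0},
  ],
)

```text
clock: 34.27
eef_pos: [636.4, 83.6, 202.7]
eef_rot: [-0.026, 0.636, 0.771, -0.002]
contact_force: [-0.3, 0.2, 0.0]
width: 46.4
```

```bash
python3 s.py
python3 - <<'E'
from h import *
st,im=snap("wrist","w25"); p=st["eef_pos"]; print(proj("wrist",[[p[0],p[1],175],p],st))
E
```

```text
[636.4  83.6 202.7] yaw 0.192 tilt [-0.0426  0.0312] F [-0.3  0.2  0. ] w 46.4 clk 34.2667
[[325.83170091 276.88727825]
 [323.89572762 301.1613466 ]]
```

View pics/w25.png

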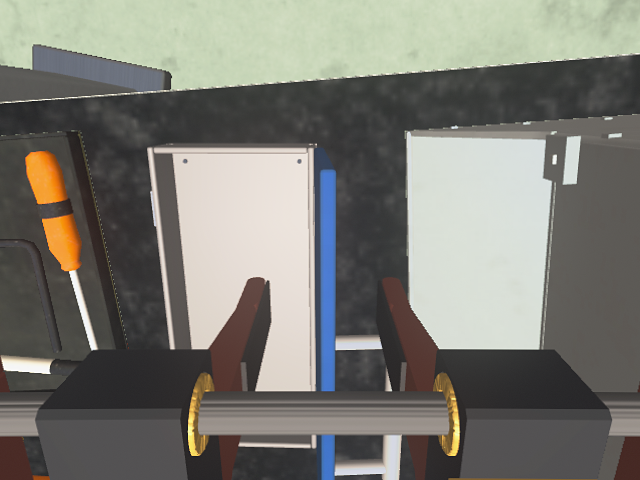

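Request:
play_rows(
  steps=[
    {"dx": 1, "dy": 0, "dz": -12, "twist": 0},
    {"dx": 0, "dy": 0, "dz": -12, "twist": 0},
    {"dx": 0, "dy": 0, "dz": -10, "twist": 0},
    {"dx": 0, "dy": 0, "dz": -5, "twist": 0},
    {"dx": 0, "dy": 0, "dz": 0, "twist": 0},
  ],
)

```text
clock: 34.73
eef_pos: [637.1, 83.3, 159.4]
eef_rot: [-0.027, 0.636, 0.771, -0.002]
contact_force: [-0.7, 0.2, 0.7]
width: 46.1
```

```bash
python3 s.py
```

```text
[637.1  83.3 159.4] yaw 0.192 tilt [-0.0432  0.0311] F [-0.7  0.2  0.7] w 46.1 clk 34.7333
```

Request:
play_rows(
  claw=28,
  steps=[
    {"dx": 0, "dy": 0, "dz": 0, "twist": 0},
    {"dx": 0, "dy": 0, "dz": 0, "twist": 0},
    {"dx": -5, "dy": -1, "dz": 0, "twist": 0},
    {"dx": -5, "dy": -1, "dz": 0, "twist": 0},
    {"dx": -5, "dy": -1, "dz": 0, "twist": 0},
  ],
)

```text
clock: 35.15
eef_pos: [622.4, 80.0, 159.3]
eef_rot: [-0.026, 0.636, 0.771, -0.001]
contact_force: [0.7, -0.3, 0.5]
width: 27.7
```

```bash
python3 s.py
python3 - <<'E'
from h import *
st,im=snap("wrist","w26")
E
```

```text
[622.4  80.  159.3] yaw 0.192 tilt [-0.0421  0.0312] F [ 0.7 -0.3  0.5] w 27.7 clk 35.15
```

View pics/w26.png

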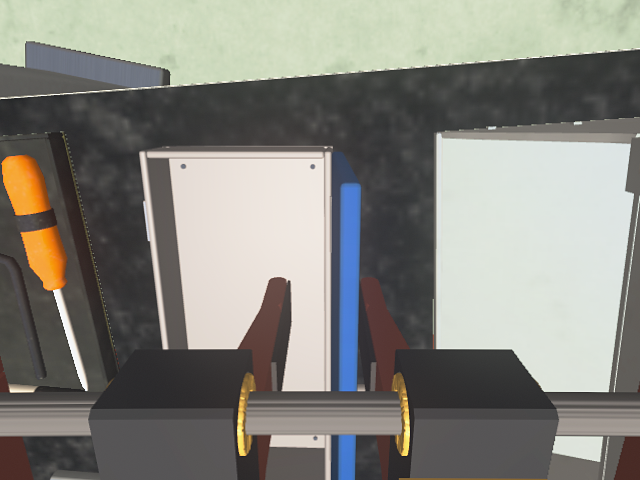

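Request:
play_rows(
  steps=[
    {"dx": -5, "dy": -1, "dz": 0, "twist": 0},
    {"dx": -5, "dy": -1, "dz": 0, "twist": 0},
    {"dx": -4, "dy": -0.8, "dz": 0, "twist": 0},
  ],
)

```text
clock: 35.45
eef_pos: [606.2, 76.8, 160.4]
eef_rot: [-0.026, 0.636, 0.771, -0.001]
contact_force: [-0.1, 0.3, -0.4]
width: 27.9
```

Request:
play_rows(
  steps=[
    {"dx": -4, "dy": -0.8, "dz": 0, "twist": 0},
    {"dx": -4, "dy": -0.8, "dz": 0, "twist": 0},
    {"dx": -4, "dy": -0.8, "dz": 0, "twist": 0},
    {"dx": -2, "dy": -0.4, "dz": 0, "twist": 0},
    {"dx": 0, "dy": 0, "dz": 0, "twist": 0},
  ],
)

```text
clock: 35.87
eef_pos: [588.9, 73.4, 160.7]
eef_rot: [-0.026, 0.636, 0.771, -0.002]
contact_force: [-0.5, -0.2, -0.4]
width: 27.7
```

```bash
python3 s.py
python3 - <<'E'
from h import *
st,im=snap("wrist","w27")
E
```

```text
[588.9  73.4 160.7] yaw 0.192 tilt [-0.0425  0.0309] F [-0.5 -0.2 -0.4] w 27.7 clk 35.8667
```

View pics/w27.png

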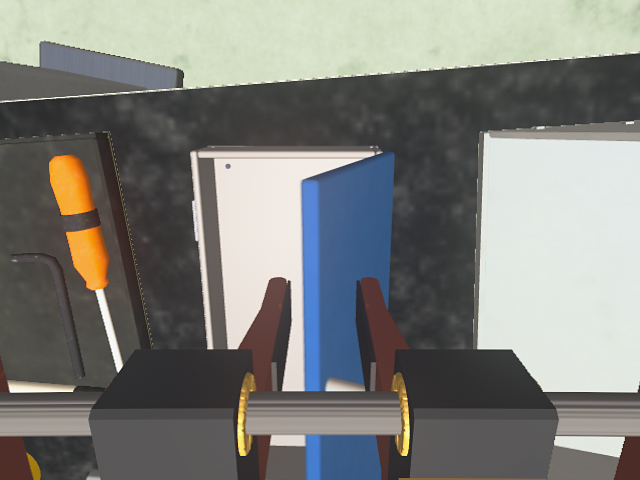

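Request:
play_rows(
  claw=46,
  steps=[
    {"dx": 0, "dy": 0, "dz": -5, "twist": 0},
    {"dx": -3, "dy": -0.6, "dz": -4, "twist": 0},
    {"dx": -4, "dy": -0.7, "dz": -2, "twist": 0},
    {"dx": 0, "dy": 0, "dz": 0, "twist": 0},
  ],
)

```text
clock: 36.25
eef_pos: [581.5, 72.0, 148.3]
eef_rot: [-0.026, 0.636, 0.771, -0.002]
contact_force: [-0.7, -0.1, -0.1]
width: 45.5
```

```bash
python3 s.py
python3 - <<'E'
from h import *
st,im=snap("scene","s13")
cv2.imwrite("pics/s13z.png",cv2.resize(im[100:280,200:440,::-1],None,fx=3,fy=3))
E
```

```text
[581.5  72.  148.3] yaw 0.192 tilt [-0.0431  0.0307] F [-0.7 -0.1 -0.1] w 45.5 clk 36.25
```

View pics/s13z.png

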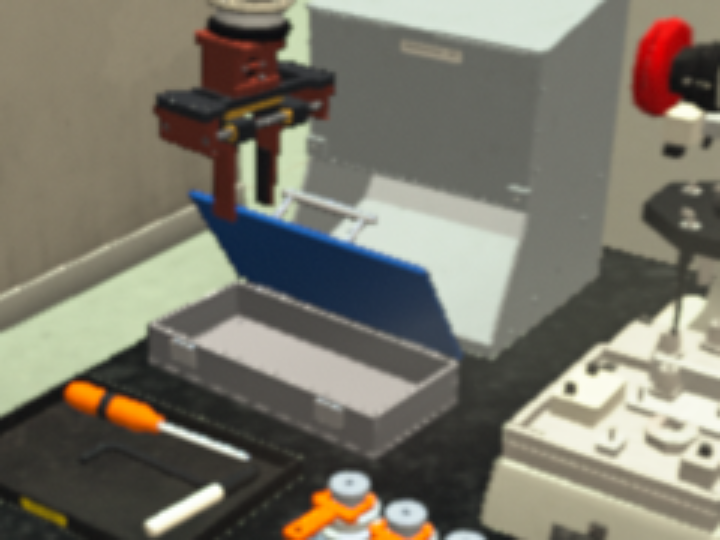

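Request:
play_rows(
  steps=[
    {"dx": -7, "dy": -1.4, "dz": -4.5, "twist": 0},
    {"dx": -7, "dy": -1.4, "dz": -5, "twist": 0},
    {"dx": -6.5, "dy": -1.3, "dz": -6, "twist": 0},
    {"dx": -6.5, "dy": -1.2, "dz": -6, "twist": 0},
  ],
)

```text
clock: 36.63
eef_pos: [554.0, 66.5, 126.0]
eef_rot: [-0.025, 0.636, 0.771, -0.001]
contact_force: [-0.6, -0.3, -0.8]
width: 46.0
```

```bash
python3 s.py
```

```text
[554.   66.5 126. ] yaw 0.192 tilt [-0.0407  0.0307] F [-0.6 -0.3 -0.8] w 46.0 clk 36.6333
```

Request:
play_rows(
  steps=[
    {"dx": -5.8, "dy": -1.1, "dz": -6, "twist": 0},
    {"dx": -5.6, "dy": -1.1, "dz": -6.5, "twist": 0},
    {"dx": -4.8, "dy": -0.9, "dz": -7, "twist": 0},
    {"dx": -4.6, "dy": -0.9, "dz": -7, "twist": 0},
  ],
)

```text
clock: 36.97
eef_pos: [528.8, 61.9, 96.3]
eef_rot: [-0.026, 0.636, 0.771, -0.002]
contact_force: [-0.1, -0.1, -1.3]
width: 46.0
```

```bash
python3 s.py
python3 - <<'E'
from h import *
st,im=snap("scene","s14")
cv2.imwrite("pics/s14z.png",cv2.resize(im[100:280,200:440,::-1],None,fx=3,fy=3))
E
```

```text
[528.8  61.9  96.3] yaw 0.192 tilt [-0.0427  0.0307] F [-0.1 -0.1 -1.3] w 46.0 clk 36.9667
```

View pics/s14z.png

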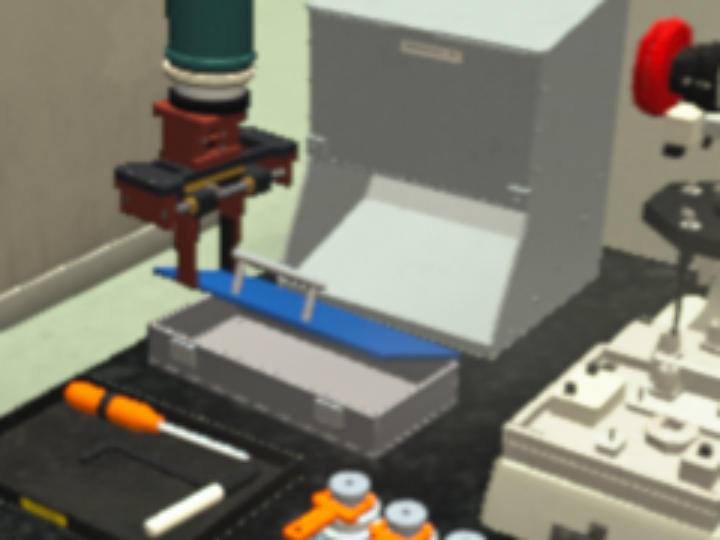

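Request:
play_rows(
  steps=[
    {"dx": -3.5, "dy": -0.7, "dz": -5, "twist": 0},
    {"dx": -2.5, "dy": -0.5, "dz": -4, "twist": 0},
    {"dx": -3, "dy": -0.5, "dz": 0, "twist": 0},
    {"dx": -5, "dy": -1, "dz": 0, "twist": 0},
    {"dx": -6, "dy": -1, "dz": 0, "twist": 0},
    {"dx": -6, "dy": -1, "dz": 0, "twist": 0},
    {"dx": 0, "dy": 0, "dz": 0, "twist": 0},
  ],
)

```text
clock: 37.6
eef_pos: [500.0, 56.7, 84.9]
eef_rot: [-0.027, 0.636, 0.771, -0.002]
contact_force: [-0.4, -0.4, 0.6]
width: 46.3
```

```bash
python3 s.py
python3 - <<'E'
from h import *
st,im=snap("scene","s15")
cv2.imwrite("pics/s15z.png",cv2.resize(im[100:280,200:440,::-1],None,fx=3,fy=3))
E
```

```text
[500.   56.7  84.9] yaw 0.192 tilt [-0.0432  0.0309] F [-0.4 -0.4  0.6] w 46.3 clk 37.6
```

View pics/s15z.png

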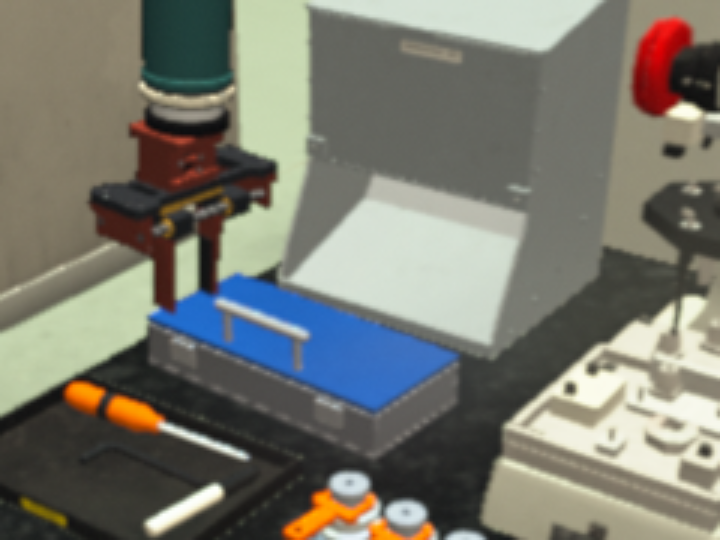

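The lid is shut. I'll lift away and make the final checks.

Request:
play_rows(
  claw=80,
  steps=[
    {"dx": 0, "dy": 0, "dz": 25, "twist": 0},
    {"dx": 0, "dy": 0, "dz": 35, "twist": 0},
    {"dx": 0, "dy": 0, "dz": 35, "twist": 0},
    {"dx": -5, "dy": 30, "dz": 20, "twist": 0},
    {"dx": -5, "dy": 35, "dz": 10, "twist": 0},
    {"dx": -5, "dy": 35, "dz": 0, "twist": 0},
    {"dx": -5, "dy": 35, "dz": 0, "twist": 0},
    {"dx": -5, "dy": 20, "dz": 0, "twist": 0},
    {"dx": 0, "dy": 0, "dz": 0, "twist": 0},
    {"dx": 0, "dy": 0, "dz": 0, "twist": 0},
  ],
)

```text
clock: 38.48
eef_pos: [477.9, 217.9, 221.0]
eef_rot: [-0.023, 0.638, 0.77, 0.004]
contact_force: [0.7, -1.1, -0.8]
width: 79.9
```

```bash
python3 s.py; python3 both.py 16
python3 - <<'E'
from h import *
a=cv2.imread("pics/t0.png") if False else cv2.imread("pics/top0.png"); b=cv2.imread("pics/t16.png")
d=cv2.absdiff(a,b).max(2); d=(d>40).astype(np.uint8)
k,l,s,c=cv2.connectedComponentsWithStats(d)
for i in range(1,k):
    if s[i][4]>12: print(s[i])
im=cv2.imread("pics/t16.png"); cv2.imwrite("pics/t16f.png",im)
E
```

```text
[477.9 217.9 221. ] yaw 0.187 tilt [-0.0299  0.0353] F [ 0.7 -1.1 -0.8] w 79.9 clk 38.4833
pins {'c': array([ 426.04, -362.71]), 'ang': np.float64(0.27), 'L': np.float64(80.94), 'W': np.float64(39.56), 'back': array([ 394.36, -371.62]), 'front': array([ 472.28, -349.71]), 'n': np.int32(218), 'tab': array([ 411.4 , -366.11])}
pins {'c': array([ 417.98, -304.89]), 'ang': np.float64(0.26), 'L': np.float64(80.15), 'W': np.float64(39.49), 'back': array([ 386.92, -313.08]), 'front': array([ 464.42, -292.64]), 'n': np.int32(217), 'tab': array([ 404.21, -307.7 ])}
pins {'c': array([ 411.9 , -246.64]), 'ang': np.float64(0.25), 'L': np.float64(79.98), 'W': np.float64(39.42), 'back': array([ 379.48, -254.81]), 'front': array([ 457.04, -235.27]), 'n': np.int32(230), 'tab': array([ 397.68, -249.58])}
[   0  163   93  117 6658]
[365 250  20  37 334]
[340 253  20  37 332]
[314 255  20  37 343]
[173 434  11   9  55]
[211 443   5   5  14]
[ 154  448   61   32 1228]
[218 463  11   8  28]
[141 476  13   4  30]
```

View pics/t16f.png

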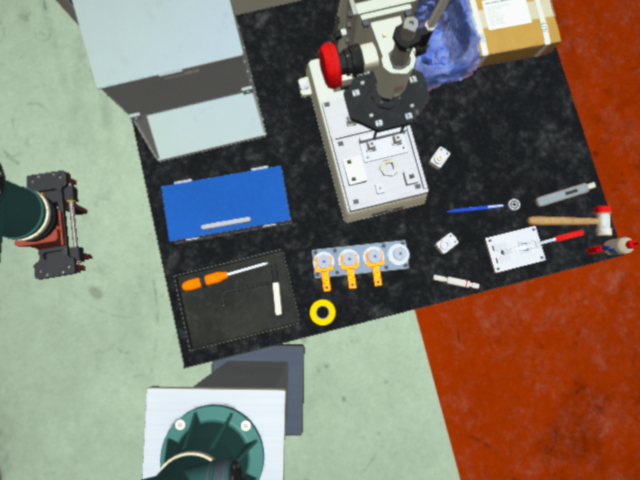

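View pics/s16z.png

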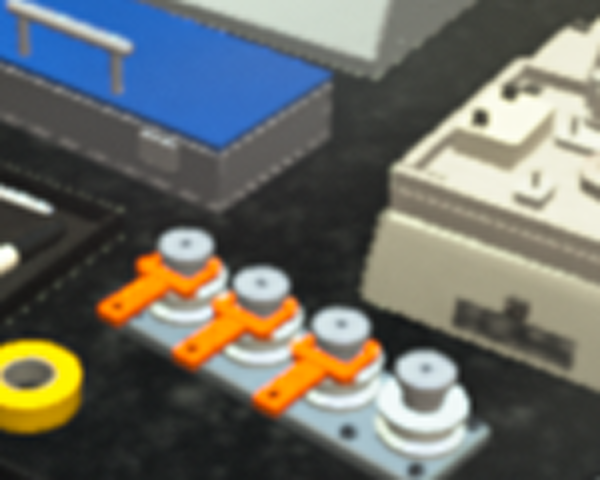

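The top view shows the lid shut and three clips on pins 1–3. Compared with the first picture, only the arm and the clips have changed.

```bash
python3 -c "
from rig import r
print(r.close_job())"
```

```text
the job is handed in; nothing more can be done
None
```

I opened the lid back to its stop, moved all three clips present onto pins 1, 2 and 3 (pin 4 stays bare), then shut the lid and handed in with the arm clear, at about 38 s.

**Clips seated:** in the last pictures the tab ends lie 66.4 to 67.2 mm from the pin axes, against 67 mm expected. On each insertion the push force fell and then rose sharply at the expected depth, as a snap would give.

**Rest of the bench:** the case was empty before I shut the lid. Comparing the top view before and after shows no change apart from the clips and the arm, so the bystanders have not moved.

**Less clean points:**
- While going down for the second clip, the fingertips pressed on the case floor and the wrist force reached about 113 N. The limit is 120 N. I backed off at once and saw no damage.
- The tool tilted by up to about 3° during the run, and I allowed for that in the insertion heights.
- The last part of the lid's closing, roughly 20°, was a free drop.

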